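Lower the loaded rack into the parts washer

ROBOT

A 6-joint arm with a two-finger parallel gripper is mounted at the origin on a cart in front of the work surface, level with it; the furniture and walls round the work are solid. World frame = base frame: x ahead of the robot, y to its left, z up, the work surface at z = 0. Lengths are in m, angles in rad, forces in N, time in s.
With the tool pointing down it reaches from about 0.3 to 0.875 m from the base axis. Payload 6.4 kg.
Tool frame: the origin (TCP) lies at the very end of the fingers, on their centre line; the grasp point (between the pads) lies 19 mm behind it; z points along the fingers, y is the line along which they close (so a half turn about z gives the same grasp; the last joint's range is limited). The gripper opens to 85 mm and grips with 20 to 120 N. Pads are 22 mm wide; open, the fingers measure 114 mm over their backs; the gripper's body (76 mm by 85 mm) begins 54 mm behind the grasp point. The pads swing forward as they close: fully open they stand 13 mm farther back than shut.
Start: joints at [0.969, 0.181, 1.607, -0, 1.354, -0.206], TCP at [0.222, 0.531, 0.231] pointing down, gripper open.
Joint ranges: [-2.99, 2.99], [-0.89, 2.07], [0.3, 2.58], [-1.14, 4.28], [0, 2.63], [-3.12, 3.12]. Speed limits (rad/s): [2.57, 2.57, 3.01, 3.14, 3.14, 3.14].

INTERFACE

Orientations are given as a unit quaternion [w, x, y, z].
In Python, from bench import ctrl, camera, calibration, order, outline_of gives the robot as it stands.
- The arm moves only by the tool move_arm, never from a script. Its argument "series" is a list that holds one entry, the list of rows, each a list of 5 numbers: the opening, from 0 (shut) to 1 (fully open), then the shift along the tool's x, y, z in mm, then the turn about the tool's z in rad. A call has exactly 10 rows; each row is the pose to reach, as a shift and turn from the pose commanded when the call began, along the tool's axes at that moment; what a row does not reach only later rows make up. A row lasts 1/12 s, in which the tool goes at most 41.7 mm and 7.16 degrees, less where a joint would pass 70% of its speed; a pose out of reach is approached as far as the arm can. A call with a gripper value outside its range is refused whole. The fingers move at their own pace and stop on an object; the grip force is fixed at half the most. Time passes only in rows, so rows that repeat a pose let the fingers close, or fill a call up. It gives the time, the measured TCP pose, the force, the opening and the grip force at its end, in the units of the state.
- ctrl.get_obs(): the state, without advancing time (a new reading comes with each control period).
- camera(name): name is "side" or "top"; returns (picture, depth): 420x560x3 uint8, blue, green, red; 420x560 float32, m along the optical axis (not along the pixel's ray), 0 where there is no reading.
- calibration(name): a dict with "intrinsics" (3x3 intrinsics, pixels), "k1" (the pictures are not rectified: a ray, as slopes to the right and down, at radius r is drawn at 1 + k1 r^2 times it, then the intrinsics apply), "rvec" (rotation vector, rad) and "tvec" (3), from world to camera coordinates, as OpenCV has them. Camera axes: x right, y down, z forward; pixel columns grow to the right and rows downward; lengths in m; the calibration is good to about 2 mm. A picture is of the moment at which its call begins. calibration takes no time and is no camera call.
- order.hand_in(): hands the job in; it is judged then, once.
Trained networks look in the newest picture that a camera, given by its name, has taken for a name from the list of things; names that differ only in an ending like _2 or _b are one class to them, and where a whole thing is asked for, a point or a joint stands for the part that bears it (a point fixed in the world has none). Each returns a list of dicts, best first, with "conf" (0 to 1); they miss things now and then, are a little off and sometimes report something else, mostly with a low value. They report only what shows in the picture. A call takes as long as a camera call.
- outline_of(target, camera): "region" (420x560 bool, what is visible of it) and "bbox" ([centre column, centre row, width, height] in pixels, round what is visible of it).
The state is a dict: "time_s": time; "q": joint angles; "dq": joint speeds; "joint_efforts": joint torques, N m; "eef_pos": TCP position; "eef_rot": TCP orientation; "wrist_force": force on the tool from outside, world axes, zero at the start; "torque": the same for the moment, N m; "opening": opening from 0.0 (shut) to 1.0 (fully open); "grasp_force": force on a finger pad.
Only numpy, scipy, OpenCV 4.12 (cv2) and the standard library are available. Lean on these libraries where they do the work, as an engineer would, in place of code of your own. Each camera call takes 0.05 s, during which the arm holds its last target. There are 200 camera calls.

TASK

Press every core pin from the rubber mat fully down into a sprung clip of its own on the raised rack of the parts washer (which clip does not matter). Then flick the pawl off the ratchet wheel, gently ease the lever all the way over until the rack is right down in the empty tank, and flick the pawl back on to the wheel. Put the cover plate on the tank and press it down past the two sprung catches so that it lies flat on the rim; leave the things standing behind the washer where they are.

Things in the scene. Friction and masses are not known exactly. Their poses are not given: they have to be found in the camera images.
- washer: parts washer, fixed, tank empty. Origin on the work surface under the tank's middle, x away from the robot, y left, z up. Steel tank: outside 152 (x) x 238 (y), inside 140 x 226, rim 90 mm high. On its right: lift housing (y -145 to -227, 118 high; its front plate, 144 high, reaches y -252) with ratchet wheel, lever and pawl on its front (x below -60), all turning about axes along x. Raised rack: hanger at y -107, 153 high
- tank_rim (a point): middle of the tank's mouth at rim height; axes as the washer's; the seated cover's origin lies here. At x -84 and +84, y 0 stand two sprung catches (30 mm wide, tops 22 mm above the rim and 84 mm from the middle, noses 75 mm from the middle and 7 mm over the rim). They give way outward to the cover's long edges and snap over it; it rests about 10 mm high until pressed, with 5 to 20 N
- drum (a joint): angle of the drum with ratchet wheel and lever: 0 = rack raised, lever leaning 53 degrees to the left (+y); 1.85 = stop, rack 70 mm lower, lever 53 degrees to the right. It grows as the lever goes over the top to the right. With the pawl on it is blocked (1 mm of play); with the pawl off a friction brake holds it, and 2 to 6 N at the grip move it. Ease it: never faster than 2 rad/s
- drum_axis (a point): point on the drum's axis, at the ratchet wheel (86 mm across, 82 mm above the work surface); the axis is parallel to the washer's x
- grip_mid (a point): middle of the lever's round black grip: 20 mm thick, 50 mm long, parallel to the washer's x, sticking out to the front of the lever, revolving freely; it runs on a circle of 90 mm radius about the drum's axis
- pawl (a joint): pawl angle: 0 = on the ratchet wheel, 0.6 = off. Its over-centre spring throws it to the nearer end from 0.3 and keeps it there (1 to 3 N at the tab move it)
- pawl_tab (a point): middle of the pawl's steel thumb tab (18 mm along the washer's x, 7 thick, 14 high), which stands 42 mm above the pawl's pivot, about 83 mm above the drum's axis. Pushing it to the right (the washer's -y) by 15 mm or more flicks the pawl off, to the left on again; 0.6 rad moves it 24 mm to the right and 7 mm down
- clip0 (a point): clip at the rack's right (-y); the point where a seated pin's middle lies, x along the pin. Clip = two forks, 10 mm thick, 34 mm to either side along x, free between. Each has a fixed prong on the right and a sprung jaw on the left; flared mouth 25 mm wide, 19 mm above this point; slot 17 mm; a pin passes with 5 to 15 N and the jaws close over it. Rack floor 25 mm below
- clip1 (a point): second clip from the right, 50 mm left of clip0; same form
- clip2 (a point): third clip, 50 mm left of clip1; same form
- clip3 (a point): the left clip, 50 mm left of clip2; same form
- pin0: steel core pin, 140 g, shank 14 mm thick, 116 mm long over all, lying on the mat (2 mm thick); origin on the axis at mid-length, x along the pin towards its flatted head (8 long, 22 x 14 mm). Either way round is right in a clip. None if absent
- pin1: another core pin, the same
- pin2: another core pin, the same
- pin3: another core pin, the same
- cover: steel cover plate 156 (x) x 244 (y) x 4 mm, about 0.4 kg; origin in the middle of its underside, z up. Under it two round locating bars 8 mm thick at x -63.5 and +63.5, 216 long, which drop inside the tank (2.5 mm play in x, 5 in y). On top a black bow handle along y: bar 12 mm thick, its axis 34 mm above the origin, straight from y -36 to 36. Either way round is right
- bar: white and green bar of polishing compound 39 x 89 x 32 mm, bystander behind the washer; origin under its middle
- pot: pot of polishing paste 57 mm across, 36 high, bystander behind the washer; origin under its middle
- oiler: white oil bottle 30 x 50 x 84 mm, bystander behind the washer; origin under its middle

How it is judged:
By the outcome, as a careful person would: the job done as asked, in the order asked, and still so for the second after the job is handed in, with the robot touching nothing.
Of pin0, pin1, pin2, pin3 only 2 to 4 are there at a start; the rules pass over those that are not, and their reading is None.
At some moment in a run one of cover may be knocked a few centimetres aside while the robot is not near it.
Once in a run the grip may slacken for a moment while it holds something.
It also fails if it takes over 210 s, if anything falls off the work surface, if the arm or the gripper's body presses on something with over 40 N, if the wrist force passes 120 N, or if a joint passes its speed limit or range.

## Working session

There is one attempt and no reset: what is moved stays moved. The work goes in short steps, Python scripts to look and compute and a tool call to move; the robot and the scene stay as the last step left them, time stands still between calls to the robot, and variables do not carry over. Pictures are saved under pics/ and viewed, at most 14 in all, crops included, and the job is handed in when it is done.

Besides the shell and the picture viewer there is one more tool, called after "Request:" by a JSON object that holds its "name" and its "arguments", one argument or row to a line. move_arm: Moves the arm, as the interface text tells. Its arguments: {"type":"object","properties":{"series":{"type":"array","items":{"type":"array","items":{"type":"array","items":{"type":"number"}}}}},"required":["series"]}

```bash
ls; mkdir -p pics; cat > h.py <<'E'
import numpy as np, cv2, pickle
from bench import ctrl, camera, calibration, order, outline_of
def cal(n):
    c=calibration(n); R=cv2.Rodrigues(np.array(c["rvec"],float))[0]
    return np.array(c["intrinsics"]),c["k1"],R,np.array(c["tvec"],float).ravel()
def world(n,depth):
    K,k1,R,t=cal(n); h,w=depth.shape
    u,v=np.meshgrid(np.arange(w),np.arange(h))
    pts=np.stack([u,v],-1).reshape(-1,1,2).astype(float)
    p=cv2.undistortPoints(pts,K,np.array([k1,0,0,0,0.])).reshape(h,w,2)
    c=np.dstack([p[...,0]*depth,p[...,1]*depth,depth])
    W=(c-t)@R; W[depth<=0]=np.nan
    return W
def proj(n,P):
    K,k1,R,t=cal(n)
    return cv2.projectPoints(np.array(P,float).reshape(-1,1,3),cv2.Rodrigues(R)[0],t,K,np.array([k1,0,0,0,0.]))[0].reshape(-1,2)
E
python3 - <<'E'
from h import *
for n in("side","top"):
    im,d=camera(n); cv2.imwrite(f"pics/{n}0.png",im); np.savez(f"{n}0.npz",im=im,d=d)
    K,k1,R,t=cal(n); print(n,"cam at",-R.T@t,R[2],k1,K[0,0])
    W=world(n,d)
    for k in["washer","pin0","cover","drum","pawl","pawl_tab","grip_mid","clip0","bar","pot","oiler"]:
        for o in outline_of(k,n)[:5]:
            m=o["region"]; print(k,round(o["conf"],2),np.round(o["bbox"]),m.sum(),np.round(np.nanmedian(W[m],0),3) if m.any() else'')
print(ctrl.get_obs())
E
```

```text
pics
side cam at [ 0.50334681 -0.85241608  1.07470541] [ 0.03962325  0.67320453 -0.73839397] -0.21068367211025835 538.3740033412845
washer 0.68 [281. 236. 103. 138.] 9073 [ 0.589 -0.053  0.088]
pin0 0.83 [257. 357.  14.  51.] 366 [ 0.504 -0.312  0.013]
pin0 0.72 [231. 363.  11.  49.] 339 [ 0.447 -0.316  0.013]
pin0 0.67 [206. 361.  10.  48.] 323 [ 0.397 -0.306  0.013]
pin0 0.65 [281. 356.  13.  48.] 289 [ 0.558 -0.316  0.013]
cover 0.72 [249. 162.  88.  38.] 2606 [0.486 0.312 0.011]
drum 0.95 [248. 253.  35.  64.] 416 [ 0.51  -0.064  0.13 ]
pawl_tab 0.3 [282. 358.  11.  49.] 358 [ 0.558 -0.316  0.013]
grip_mid 0.47 [282. 235. 102. 143.] 9317 [ 0.589 -0.053  0.088]
grip_mid 0.44 [242. 230.  21.   8.] 206 [ 0.483 -0.057  0.141]
grip_mid 0.17 [283. 355.  14.  52.] 324 [ 0.559 -0.308  0.013]
clip0 0.78 [288. 209.  63.  85.] 2885 [0.595 0.059 0.093]
bar 0.61 [342. 255.  39.  16.] 669 [ 0.724 -0.06   0.027]
pot 0.64 [348. 284.  25.  24.] 539 [ 0.725 -0.144  0.034]
pot 0.19 [207. 362.  10.  49.] 308 [ 0.397 -0.313  0.013]
oiler 0.65 [334. 181.  14.  29.] 258 [0.734 0.196 0.023]
top cam at [
[... 1401 characters left out ...]
35  0.035]
{'time_s': 1.2, 'q': array([ 9.68685434e-01,  1.80782844e-01,  1.60698839e+00, -2.50705204e-05,
        1.35385148e+00, -2.06270346e-01]), 'dq': array([ 0.00015875,  0.00116708,  0.00049434,  0.00164075,  0.00048079,
       -0.00126936]), 'joint_efforts': array([ 7.90432077e-04, -4.44832993e+01, -3.51690602e+01, -9.87931367e-05,
        6.45525233e-04,  4.24078095e-06]), 'eef_pos': array([0.22168826, 0.5305501 , 0.23130373]), 'eef_rot': array([ 5.34316032e-06,  1.96627986e-01,  9.80478166e-01, -1.86352542e-05]), 'wrist_force': array([-0.14208783,  0.61046603,  0.67509269]), 'torque': array([ 0.02241527, -0.01019326, -0.02936717]), 'grasp_force': 0.0, 'opening': 1.0015921763952367}
```

```bash
python3 - <<'E'
from h import *
a=cv2.imread("pics/side0.png")[120:400,180:390]; b=cv2.imread("pics/top0.png")[140:290,140:420]
cv2.imwrite("pics/side0c.png",cv2.resize(a,None,fx=2.1,fy=2.1,interpolation=2)); cv2.imwrite("pics/top0c.png",cv2.resize(b,None,fx=2.8,fy=2.8,interpolation=2))
# fits: rim height points in world from both cameras
for n in("side","top"):
    z=np.load(f"{n}0.npz"); W=world(n,z["d"])
    P=W.reshape(-1,3)
    def rep(name,m):
        q=P[m&np.isfinite(P).all(1)]
        if len(q)<10: print(name,len(q));return
        r=cv2.minAreaRect(q[:,:2].astype(np.float32)*1000)
        print(n,name,len(q),np.round(q.mean(0),4),'rect',np.round(r[0],1),np.round(r[1],1),round(r[2],2))
    x,y,zz=P.T
    box=(x>.45)&(x<.7)&(y>-.27)&(y<.2)
    rep('rim',box&(abs(zz-.09)<.004)&(y>-.13)&(y<.18))
    rep('housing',box&(abs(zz-.118)<.003)&(y<-.08))
    rep('plate',box&(abs(zz-.144)<.003)&(y<-.09))
    rep('cover',(y>.15)&(x<.65)&(zz>.006)&(zz<.025)&(x>.3))
    rep('handle',(y>.15)&(x<.65)&(zz>.035)&(zz<.07)&(x>.3))
    im=z["im"]
    for o in outline_of("pin0",n)[:6] if 0 else []: pass
    # pins by height
    m=((zz>.008)&(zz<.03)&(y<-.23)&(x>.3)&(x<.68)).reshape(W.shape[:2]).astype(np.uint8)
    k,l,s,c=cv2.connectedComponentsWithStats(m)
    for i in range(1,k):
        if s[i,4]>60: rep('pin',(l==i).ravel())
E
```

```text
side rim 1570 [0.5942 0.053  0.0896] rect [593.   24.9] [311.1 170.5] 89.49
side housing 495 [ 0.5788 -0.1244  0.1173] rect [ 568.8 -129.4] [ 99.9 115.6] 11.12
side plate 61 [ 0.5393 -0.1449  0.1429] rect [ 533.9 -141.6] [ 18.5 102.6] 2.06
side cover 3263 [0.4854 0.3525 0.012 ] rect [474.9 413.2] [348.6 526.5] 0.13
side handle 1178 [0.4913 0.5484 0.0511] rect [475.  421.5] [349.6 503. ] 0.04
side pin 164 [ 0.6527 -0.3389  0.0192] rect [ 647.7 -313.3] [ 28.  158.7] 13.79
side pin 314 [ 0.5046 -0.3068  0.0135] rect [ 502.8 -307.5] [ 20.7 116.7] 2.13
side pin 311 [ 0.5581 -0.3089  0.0133] rect [ 556.2 -308.6] [ 22.6 116.4] 0.59
side pin 311 [ 0.3966 -0.3093  0.0133] rect [ 394.9 -310.8] [ 20.8 116.2] 1.4
side pin 329 [ 0.4471 -0.3145  0.0131] rect [ 447.2 -315.5] [ 22.1 117. ] 1.23
top rim 1177 [0.5872 0.0574 0.0904] rect [590.1  24.3] [309.5 169.4] 89.29
top housing 347 [ 0.5752 -0.1252  0.1178] rect [ 565.6 -135.3] [112.6 107.2] 1.72
top plate 35 [ 0.5384 -0.1394  0.1439] rect [ 538.3 -140.9] [ 7.1 98.1] 0.65
top cover 4149 [0.4939 0.327  0.0126] rect [475.2 407.6] [347.4 514.5] 0.16
top handle 620 [0.4763 0.5674 0.0513] rect [474.7 408.4] [515.2 348.6] 89.94
top pin 163 [ 0.5559 -0.3055  0.0146] rect [ 557.5 -308. ] [ 23.2 121.3] 6.89
top pin 168 [ 0.5019 -0.3021  0.0154] rect [ 501.2 -304.5] [ 22.1 116.7] 4.49
top pin 169 [ 0.4436 -0.3124  0.0149] rect [ 446.4 -316.6] [ 25.7 122.3] 1.81
top pin 173 [ 0.3927 -0.3047  0.015 ] rect [ 392.1 -308.4] [117.5  28.3] 88.29
```

View pics/side0c.png

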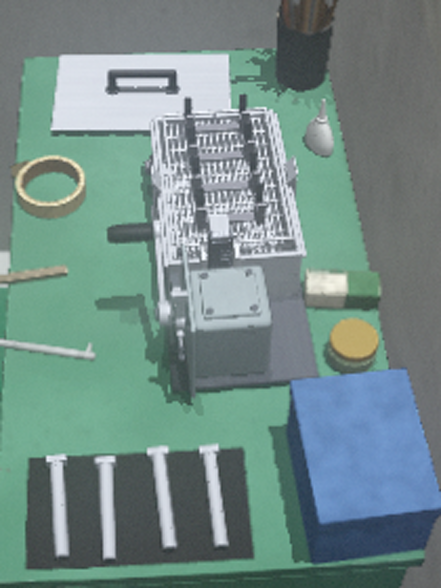

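View pics/top0c.png

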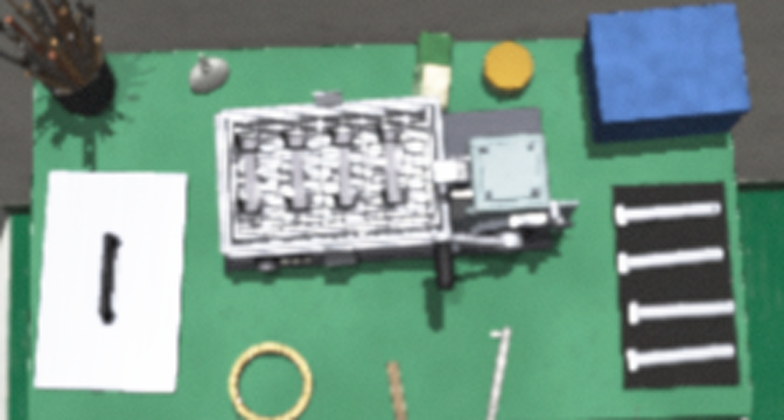

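The side view shows four pins on the mat, heads to +y, around (231–281, 357). The rack with four clips is around (285, 205), the lever grip at (242, 230), and the cover at (249, 162). The top view agrees, and the blue box stands near the rightmost pin.

```bash
cat >> h.py <<'E'
def tgt(x,y,z,a,o=None):
    """shift in tool mm + turn to world pos, tool y axis at angle a (rad, mod pi)"""
    o=o or ctrl.get_obs(); w,i,j,k=o["eef_rot"]
    from scipy.spatial.transform import Rotation as Ro
    R=Ro.from_quat([i,j,k,w]).as_matrix(); s=R.T@(np.array([x,y,z])-o["eef_pos"])*1000
    a0=np.arctan2(R[1,1],R[0,1]); d=(a0-a+np.pi/2)%np.pi-np.pi/2
    return np.round(s,1),round(float(d),3)
E
python3 - <<'E'
from h import *
from scipy.optimize import least_squares
allp=[]
def res(p,q):
    c,s=np.cos(p[2]),np.sin(p[2]); u=q[:,:2]-p[:2]; X=abs(c*u[:,0]+s*u[:,1]); Y=abs(-s*u[:,0]+c*u[:,1])
    dx,dy=X-.073,Y-.116
    o=np.hypot(np.maximum(dx,0),np.maximum(dy,0)); ins=-np.maximum(dx,dy)
    return np.maximum(np.where((dx>0)|(dy>0),o,ins)-.003,0)
ims=[]
for n in("side","top"):
    z=np.load(f"{n}0.npz"); W=world(n,z["d"]); P=W.reshape(-1,3); x,y,zz=P.T
    m=(abs(zz-.09)<.0035)&(x>.45)&(x<.72)&(y>-.12)&(y<.2)
    f=lambda q:least_squares(lambda p:res(p,q),[.588,.026,-.02],loss='soft_l1',f_scale=.0015,x_scale=[.01,.01,.1]).x
    print(n,np.round(f(P[m]),4)); allp.append(P[m])
    # handle & cover
    m=(zz>.024)&(zz<.05)&(x>.4)&(x<.6)&(y>.24)&(y<.38)
    r=cv2.minAreaRect(P[m][:,:2].astype(np.float32)*1000); print('handle',m.sum(),np.round(r[0]+r[1]+(r[2],),1),P[m].mean(0),np.percentile(P[m][:,2],95))
    cm=outline_of("cover",n)
    g=max(cm,key=lambda o:o["conf"])["region"] if n=="side" else cm[0]["region"]
    q=W[g]; q=q[np.isfinite(q).all(1)&(abs(q[:,2]-.012)<.006)]; r=cv2.minAreaRect(q[:,:2].astype(np.float32)*1000); print('cover',np.round(r[0]+r[1]+(r[2],),1),np.median(q[:,2]))
    # pins: shank axis via PCA
    m=((zz>.007)&(zz<.03)&(y<-.23)&(x>.37)&(x<.6)).reshape(W.shape[:2]).astype(np.uint8)
    k,l,s,c=cv2.connectedComponentsWithStats(m)
    for i in range(1,k):
        if s[i,4]>60:
            q=W[l==i]; yy=q[:,1]; lo,hi=np.percentile(yy,1),np.percentile(yy,99); sh=q[(yy<hi-.014)&(yy>lo+.004)]
            a,b=np.polyfit(sh[:,1],sh[:,0],1); mid=(lo+hi)/2; print(' pin mid',round(a*mid+b,4),round(mid,4),'dx/dy',round(a,3),'len',round(hi-lo,3))
    # blue box, tall things in work zone
    m=(x>.6)&(x<.85)&(y<-.2)&(y>-.45)&(zz>.03); print('box',P[m].min(0),P[m].max(0))
    # top-down height map 1.5mm/px over x .48-.7, y -.27-.16
    H=np.full((150,290),0.);I=np.zeros((150,290,3),np.uint8)
    ii=((.705-x)/.0015);jj=((.165-y)/.0015); ok=np.isfinite(zz)&(ii>=0)&(ii<150)&(jj>=0)&(jj<290)
    for a,b,h,c in sorted(zip(ii[ok].astype(int),jj[ok].astype(int),zz[ok],map(tuple,z["im"].reshape(-1,3)[ok])),key=lambda t:t[2]):
        for e in(0,1):
            for f2 in (0,1):
                if a+e<150 and b+f2<290: H[a+e,b+f2]=h;I[a+e,b+f2]=c
    ims+= [I,cv2.applyColorMap(np.clip((H-.03)/.13*255,0,255).astype(np.uint8),cv2.COLORMAP_JET)]
print('both',least_squares(lambda p:res(p,np.vstack(allp)),[.588,.026,-.02],loss='soft_l1',f_scale=.0015,x_scale=[.01,.01,.1]).x)
top=np.hstack([cv2.resize(i,(400,207)) for i in ims[:2]]);bot=np.hstack([cv2.resize(i,(400,207)) for i in ims[2:]])
cv2.imwrite("pics/map.png",np.vstack([top,bot]))
E
```

```text
side [0.5914 0.0554 0.0528]
handle 153 [500.5 311.7  16.9  93.1  87.4] [0.50077002 0.3122126  0.04176357] 0.04862805581298965
cover [500.7 313.5 157.9 245.2  87.5] 0.010491910594397646
 pin mid 0.5046 -0.3077 dx/dy -0.068 len 0.114
 pin mid 0.5581 -0.3085 dx/dy -0.055 len 0.114
 pin mid 0.3964 -0.3114 dx/dy -0.073 len 0.115
 pin mid 0.4472 -0.3159 dx/dy -0.012 len 0.115
box [ 0.63971157 -0.44999998  0.03004557] [ 0.78220788 -0.20001132  0.89161977]
top [0.5909 0.0635 0.0581]
handle 105 [492.7 287.1 135.3  76.7   5.2] [0.49743133 0.31430131 0.04317131] 0.04918531722084785
cover [500.3 315.7 156.6 242.9  86.9] 0.012024485855776944
 pin mid 0.5564 -0.3064 dx/dy -0.061 len 0.119
 pin mid 0.5027 -0.3052 dx/dy -0.074 len 0.117
 pin mid 0.4434 -0.3141 dx/dy -0.024 len 0.117
 pin mid 0.3937 -0.3092 dx/dy -0.031 len 0.116
box [ 0.63506155 -0.44999312  0.03002468] [ 0.78429961 -0.20003112  0.83206698]
both [0.59121147 0.05891024 0.05743289]
```

View pics/map.png

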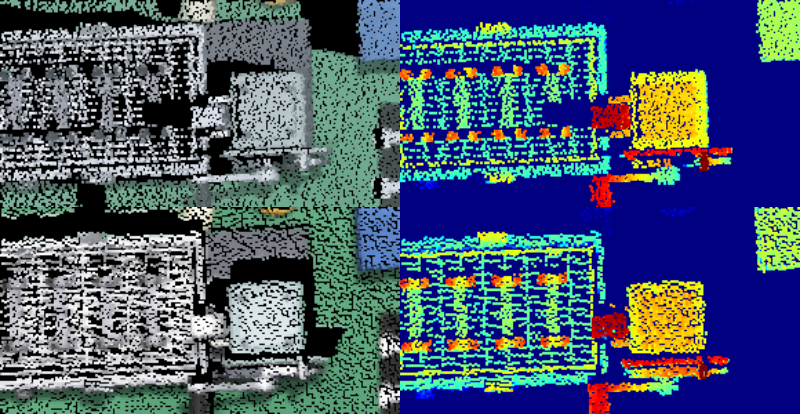

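The map shows the clip forks as orange dots in two rows, about 50 mm apart in y. The tank centre comes out near (0.591, 0.059) with a yaw of about 0.057. Next I move towards the nearest pin.

Request:
{"name": "move_arm", "arguments": {
  "series": [
    [[0.6, -23, -34, 0, 0.11], [0.6, -46, -68, 0, 0.22], [0.6, -69, -102, 0, 0.33], [0.6, -93, -136, 0, 0.44], [0.6, -116, -170, 0, 0.55], [0.6, -139, -204, 0, 0.66], [0.6, -162, -238, 0, 0.77], [0.6, -186, -272, 0, 0.88], [0.6, -209, -306, 0, 0.99], [0.6, -233, -342, 0, 1.1]]
  ]
}}

```text
time_s: 2.13
eef_pos: [0.3044, 0.1252, 0.2316]
eef_rot: [0.001, 0.682, 0.732, 0.001]
wrist_force: [1.9, 0.6, 0.3]
opening: 0.603
grasp_force: 0.0
```

Request:
{"name": "move_arm", "arguments": {
  "series": [
    [[0.6, -39, 5, 0, 0], [0.6, -78, 10, 0, 0], [0.6, -117, 15, 0, 0], [0.6, -156, 20, 0, 0], [0.6, -195, 25, 0, 0], [0.6, -234, 30, 0, 0], [0.6, -273, 35, 0, 0], [0.6, -312, 40, 0, 0], [0.6, -355, 45, 0, 0], [0.6, -396, 51, 0, 0]]
  ]
}}

```text
time_s: 2.97
eef_pos: [0.3846, -0.2653, 0.2314]
eef_rot: [0.0, 0.68, 0.733, 0.0]
wrist_force: [1.3, -0.1, 1.0]
opening: 0.599
grasp_force: 0.0
```

```bash
cat > fit.py <<'E'
from h import *
from scipy.optimize import least_squares
def res(p,q):
    c,s=np.cos(p[2]),np.sin(p[2]); u=q[:,:2]-p[:2]; X=abs(c*u[:,0]+s*u[:,1]); Y=abs(-s*u[:,0]+c*u[:,1])
    dx,dy=X-.073,Y-.116
    o=np.hypot(np.maximum(dx,0),np.maximum(dy,0)); ins=-np.maximum(dx,dy)
    return np.maximum(np.where((dx>0)|(dy>0),o,ins)-.003,0)
E
python3 - <<'E'
from fit import *
for n in("side","top"):
    z=np.load(f"{n}0.npz"); W=world(n,z["d"]); P=W.reshape(-1,3); x,y,zz=P.T
    m=(abs(zz-.09)<.0035)&(x>.45)&(x<.72)&(y>-.1)&(y<.23); q=P[m]
    p=least_squares(lambda p:res(p,q),[.591,.059,.057],loss='soft_l1',f_scale=.001,x_scale=[.01,.01,.1]).x
    print(n,'tank',np.round(p,4))
    c,s=np.cos(.055),np.sin(.055); u=P-[*p[:2],0]; L=np.c_[c*u[:,0]+s*u[:,1],-s*u[:,0]+c*u[:,1],zz]
    f=(abs(abs(L[:,0])-.034)<.012)&(abs(L[:,1])<.125)&(zz>.112)&(zz<.15)
    h,e=np.histogram(L[f][:,1]*1000,np.arange(-112,113,4)); print([(int(e[i]+2),int(h[i])) for i in range(len(h)) if h[i]])
    for side in(1,-1):
        g=f&(L[:,0]*side>0); print('fork x',np.round(np.median(L[g],0),4),np.percentile(zz[g],[50,90,98]).round(4))
    g=(abs(L[:,1])<.1)&(abs(L[:,0])<.02); print('floor hist',np.histogram(zz[g],np.arange(.05,.14,.005)))
    for nm,b in dict(grip=(-.17,-.085,-.16,-.02,.1,.2),tab=(-.09,-.03,-.25,-.13,.146,.2),hang=(-.06,.06,-.14,-.09,.13,.2),plate=(-.1,-.03,-.26,-.13,.138,.147)).items():
        g=(L[:,0]>b[0])&(L[:,0]<b[1])&(L[:,1]>b[2])&(L[:,1]<b[3])&(zz>b[4])&(zz<b[5])
        if g.any(): print(nm,g.sum(),'mean',L[g].mean(0).round(4),'min',L[g].min(0).round(3),'max',L[g].max(0).round(3))
o=ctrl.get_obs(); print(o["time_s"],o["eef_pos"],o["q"].round(2),o["opening"]); print(tgt(.395,-.310,.06,.06))
E
```

```text
side tank [0.5916 0.0567 0.0481]
[(-110, 4), (-106, 2), (-102, 2), (-74, 14), (-70, 22), (-66, 5), (-50, 27), (-46, 30), (-42, 4), (-26, 5), (-22, 21), (-18, 16), (-14, 1), (-6, 1), (-2, 16), (2, 22), (6, 18), (10, 1), (22, 2), (26, 10), (30, 17), (34, 6), (38, 1), (42, 1), (46, 2), (50, 22), (54, 27), (58, 5), (74, 4), (78, 15), (82, 19), (86, 2), (94, 1), (98, 11), (102, 24), (106, 8), (110, 1)]
fork x [0.0366 0.0036 0.1264] [0.1264 0.1334 0.1364]
fork x [-0.0319  0.0035  0.1259] [0.1259 0.134  0.1494]
floor hist (array([  0,   0,   0,   0,   0,   0,   6, 146, 221, 114,   5,   0,   0,
         0,   0,   0,   0]), array([0.05 , 0.055, 0.06 , 0.065, 0.07 , 0.075, 0.08 , 0.085, 0.09 ,
       0.095, 0.1  , 0.105, 0.11 , 0.115, 0.12 , 0.125, 0.13 , 0.135]))
grip 277 mean [-0.1072 -0.1137  0.1355] min [-0.14  -0.16   0.101] max [-0.085 -0.093  0.148]
tab 71 mean [-0.0705 -0.2117  0.1617] min [-0.082 -0.224  0.146] max [-0.031 -0.132  0.173]
hang 205 mean [-0.0208 -0.1244  0.1474] min [-0.059 -0.14   0.13 ] max [-0.007 -0.099  0.156]
plate 116 mean [-0.0621 -0.192   0.1418] min [-0.078 -0
[... 612 characters left out ...]
  46,   2,   0,
         0,   0,   0,   0]), array([0.05 , 0.055, 0.06 , 0.065, 0.07 , 0.075, 0.08 , 0.085, 0.09 ,
       0.095, 0.1  , 0.105, 0.11 , 0.115, 0.12 , 0.125, 0.13 , 0.135]))
grip 194 mean [-0.1077 -0.116   0.1386] min [-0.142 -0.158  0.106] max [-0.085 -0.099  0.157]
tab 43 mean [-0.0638 -0.1883  0.1592] min [-0.084 -0.233  0.146] max [-0.032 -0.132  0.177]
hang 109 mean [-0.0231 -0.1242  0.1515] min [-0.059 -0.14   0.131] max [-0.009 -0.107  0.161]
plate 60 mean [-0.0627 -0.1941  0.1427] min [-0.069 -0.251  0.138] max [-0.034 -0.132  0.146]
2.9667 [ 0.3845905  -0.26525219  0.23136808] [-0.86 -0.07  1.87  0.    1.34 -0.93] 0.5988726551663335
(array([-45.3,   7. , 171.4]), 0.014)
```

Request:
{"name": "move_arm", "arguments": {
  "series": [
    [[0.4, -20, 3, 30, 0.014], [0.4, -45, 7, 60, 0.014], [0.4, -45, 7, 100, 0.014], [0.4, -45, 7, 140, 0.014], [0.4, -45, 7, 175, 0.014], [0.4, -45, 7, 200, 0.014], [0.4, -45, 7, 215, 0.014], [0.4, -45, 7, 224, 0.014], [0.4, -45, 7, 228, 0.014], [0.4, -45, 7, 228, 0.014]]
  ]
}}

```text
time_s: 3.8
eef_pos: [0.3951, -0.3073, 0.0031]
eef_rot: [-0.0, 0.685, 0.728, 0.0]
wrist_force: [0.0, 1.2, 1.1]
opening: 0.399
grasp_force: 0.0
```

Request:
{"name": "move_arm", "arguments": {
  "series": [
    [[0, 0, 0, 0, 0], [0, 0, 0, 0, 0], [0, 0, 0, 0, 0], [0, 0, 0, 0, 0], [0, 0, 0, 0, 0], [0, 0, 0, -10, 0], [0, 0, 0, -40, 0], [0, 0, 0, -80, 0], [0, 0, 0, -120, 0], [0, 0, 0, -150, 0]]
  ]
}}

```text
time_s: 4.63
eef_pos: [0.3954, -0.3077, 0.1571]
eef_rot: [0.001, 0.685, 0.728, -0.0]
wrist_force: [0.5, -1.1, -0.8]
opening: 0.133
grasp_force: 58.7
```

```bash
python3 - <<'E'
from h import *
o=ctrl.get_obs(); print(o["time_s"],o["eef_pos"],o["q"].round(2),o["opening"],o["grasp_force"],o["wrist_force"])
c=[tgt(.5866,.148,.22,a) for a in(1.624,)]; print(c)
im,d=camera("side"); u=proj("side",[o["eef_pos"]])[0].astype(int); cv2.imwrite("pics/g1.png",cv2.resize(im[u[1]-60:u[1]+60,u[0]-80:u[0]+80],None,fx=4,fy=4))
E
```

```text
4.6333 [ 0.3954463  -0.30768904  0.15707415] [-0.9   0.1   1.86 -0.    1.18 -0.96] 0.1327734980744006 58.72588813304901 [ 0.47265917 -1.11566885 -0.78777695]
[(array([443. , 218.7, -63.6]), -1.563)]
```

View pics/g1.png

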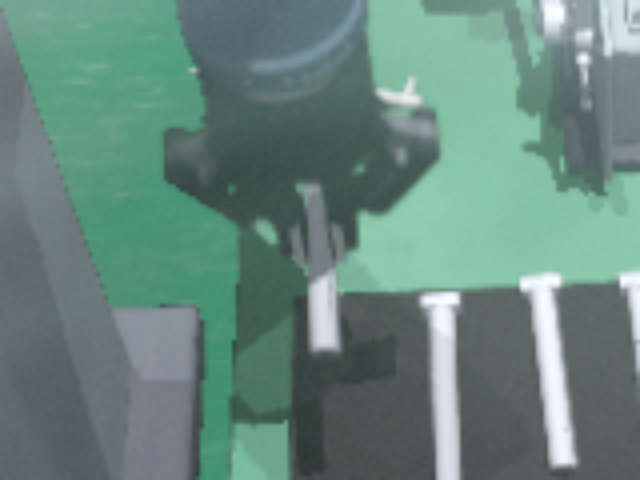

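The picture shows the pin held at its middle, around (320, 260), with the head towards +y. I carry it to clip3.

Request:
{"name": "move_arm", "arguments": {
  "series": [
    [[0, 10, 5, -35, -0.1], [0, 45, 22, -60, -0.22], [0, 81, 40, -63, -0.34], [0, 117, 58, -63, -0.46], [0, 153, 76, -63, -0.58], [0, 189, 94, -63, -0.7], [0, 225, 112, -63, -0.82], [0, 261, 130, -63, -0.94], [0, 297, 148, -63, -1.06], [0, 333, 164, -63, -1.18]]
  ]
}}

```text
time_s: 5.52
eef_pos: [0.5387, 0.0372, 0.2167]
eef_rot: [0.0, 0.161, 0.987, -0.0]
wrist_force: [0.3, -1.5, -2.1]
opening: 0.132
grasp_force: 58.9
```

```bash
python3 - <<'E'
from h import *
o=ctrl.get_obs(); print(o["time_s"],o["eef_pos"],o["q"].round(2),o["opening"],o["grasp_force"])
print(tgt(.588,.148,.15,1.624))
E
```

```text
5.5167 [0.53871698 0.03723374 0.2167331 ] [-0.15  0.12  1.71 -0.    1.31 -1.4 ] 0.13227130064613643 58.910213112831116
(array([-11.5, 120.7,  66.7]), -0.377)
```

Request:
{"name": "move_arm", "arguments": {
  "series": [
    [[0, -3, 30, 0, -0.1], [0, -6, 65, 0, -0.2], [0, -9, 100, 0, -0.3], [0, -11, 121, 0, -0.377], [0, -11, 121, 20, -0.377], [0, -11, 121, 40, -0.377], [0, -11, 121, 55, -0.377], [0, -11, 121, 62, -0.377], [0, -11, 121, 62, -0.377], [0, -11, 121, 62, -0.377]]
  ]
}}

```text
time_s: 6.35
eef_pos: [0.588, 0.1459, 0.1546]
eef_rot: [-0.0, -0.024, 1.0, -0.0]
wrist_force: [0.2, -0.5, -0.2]
opening: 0.128
grasp_force: 60.9
```

```bash
python3 - <<'E'
from h import *
o=ctrl.get_obs(); print(o["eef_pos"],o["opening"],o["wrist_force"])
print(tgt(.588,.148,.11,1.624))
im,d=camera("side"); u=proj("side",[o["eef_pos"]])[0].astype(int); W=world("side",d)
a=cv2.resize(im[u[1]-50:u[1]+50,u[0]-50:u[0]+50],None,fx=4,fy=4)
im2,d2=camera("top"); u=proj("top",[o["eef_pos"]])[0].astype(int)
b=cv2.resize(im2[u[1]-50:u[1]+50,u[0]-50:u[0]+50],None,fx=4,fy=4)
cv2.imwrite("pics/c1.png",np.hstack([a,b]))
# visible pin points: between z .14 and .175 around
P=W.reshape(-1,3); m=(abs(P[:,0]-.588)<.07)&(abs(P[:,1]-.148)<.025)&(abs(P[:,2]-.157)<.012)
m&=(abs(P[:,0]-.588)>.03); print(m.sum(),P[m].mean(0) if m.any() else '', [ (P[m&(np.sign(P[:,0]-.588)==s)].mean(0).round(4)) for s in(1,-1)])
E
```

```text
[0.58799573 0.14588569 0.15464971] 0.12781793890502613 [ 0.16177512 -0.46991159 -0.21732426]
(array([-0.1,  2.1, 44.6]), -0.006)
140 [0.5832982  0.14216906 0.16063971] [array([0.632 , 0.1445, 0.1606]), array([0.5435, 0.1403, 0.1607])]
```

View pics/c1.png

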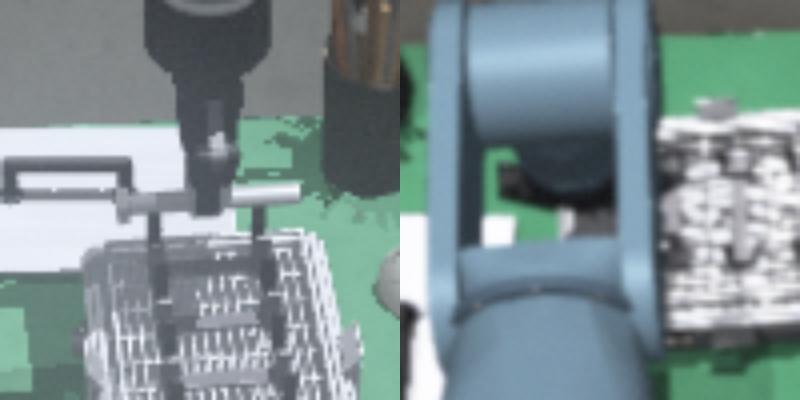

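The side view shows the pin level over the left clip's forks, around (155–260, 210), with the head towards −x. It is aligned within a few millimetres, so I press.

Request:
{"name": "move_arm", "arguments": {
  "series": [
    [[0, 0, 3, 4, 0], [0, 0, 3, 9, 0], [0, 0, 3, 14, 0], [0, 0, 3, 18, 0], [0, 0, 3, 22, 0], [0, 0, 3, 25, 0], [0, 0, 3, 28, 0], [0, 0, 3, 31, 0], [0, 0, 3, 34, 0], [0, 0, 3, 36, 0]]
  ]
}}

```text
time_s: 7.28
eef_pos: [0.5888, 0.1489, 0.1198]
eef_rot: [0.001, -0.024, 1.0, -0.0]
wrist_force: [-3.4, -0.3, 10.3]
opening: 0.132
grasp_force: 62.3
```

Request:
{"name": "move_arm", "arguments": {
  "series": [
    [[0, 0, 0, 1, 0], [0, 0, 0, 2, 0], [0, 0, 0, 3, 0], [0, 0, 0, 4, 0], [0, 0, 0, 5, 0], [0, 0, 0, 5, 0], [0, 0, 0, 6, 0], [0, 0, 0, 6, 0], [0, 0, 0, 6, 0], [0, 0, 0, 6, 0]]
  ]
}}

```text
time_s: 8.12
eef_pos: [0.5875, 0.1492, 0.1121]
eef_rot: [-0.0, -0.024, 1.0, 0.0]
wrist_force: [-2.6, 2.1, 1.8]
opening: 0.128
grasp_force: 61.5
```

Request:
{"name": "move_arm", "arguments": {
  "series": [
    [[0, 0, 0, 1, 0], [0, 0, 0, 2, 0], [0, 0, 0, 3, 0], [0, 0, 0, 3, 0], [0, 0, 0, 4, 0], [0, 0, 0, 4, 0], [0, 0, 0, 4, 0], [0, 0, 0, 4, 0], [0, 0, 0, 4, 0], [0, 0, 0, 4, 0]]
  ]
}}

```text
time_s: 8.95
eef_pos: [0.5877, 0.1492, 0.1113]
eef_rot: [-0.0, -0.024, 1.0, -0.0]
wrist_force: [-12.8, 0.7, 22.5]
opening: 0.132
grasp_force: 63.8
```

Request:
{"name": "move_arm", "arguments": {
  "series": [
    [[0, 0, 0, -3, 0], [0.32, 0, 0, -3, 0], [0.32, 0, 0, -3, 0], [0.32, 0, 0, -3, 0], [0.32, 0, 0, -3, 0], [0.32, 0, 0, -8, 0], [0.32, 0, 0, -25, 0], [0.32, 0, 0, -50, 0], [0.32, 0, 0, -80, 0], [0.32, 0, 0, -110, 0]]
  ]
}}

```text
time_s: 9.78
eef_pos: [0.5874, 0.1488, 0.219]
eef_rot: [-0.001, -0.024, 1.0, -0.0]
wrist_force: [0.6, -0.0, -0.6]
opening: 0.319
grasp_force: 0.0
```

```bash
python3 - <<'E'
from h import *
o=ctrl.get_obs(); print(o["eef_pos"],o["opening"],o["wrist_force"])
print(tgt(.4455,-.315,.22,.02), tgt(.4455,-.315,.003,.02))
im,d=camera("side"); W=world("side",d);P=W.reshape(-1,3)
c,s=np.cos(.053),np.sin(.053);u=P-[.5913,.060,0];L=np.c_[c*u[:,0]+s*u[:,1],-s*u[:,0]+c*u[:,1],P[:,2]]
m=(abs(L[:,0])<.07)&(abs(L[:,1]-.088)<.02)&(L[:,2]>.113)&(L[:,2]<.13)
for a in range(-64,64,8):
    q=L[m&(L[:,0]*1000>a)&(L[:,0]*1000<a+8)]; print(a,len(q),np.round([np.median(q[:,1]),np.percentile(q[:,2],90)],4) if len(q) else '')
E
```

```text
[0.58743823 0.14883023 0.21897081] 0.3185069571148766 [ 0.61816655 -0.04203889 -0.59450903]
(array([ 163.6, -456.6,   -0.7]), -1.544) (array([ 163.3, -456.6,  216.3]), -1.544)
-64 0 
-56 20 [0.0872 0.1229]
-48 14 [0.0873 0.1223]
-40 22 [0.0859 0.1283]
-32 26 [0.0897 0.1293]
-24 16 [0.0856 0.1236]
-16 16 [0.0843 0.123 ]
-8 12 [0.0846 0.1233]
0 15 [0.0838 0.1223]
8 19 [0.0842 0.1238]
16 15 [0.0842 0.1233]
24 13 [0.0845 0.1232]
32 29 [0.0871 0.1278]
40 17 [0.0862 0.126 ]
48 18 [0.0826 0.1224]
56 9 [0.0855 0.1215]
```

Request:
{"name": "move_arm", "arguments": {
  "series": [
    [[0.4, 12, -34, 0, 0.12], [0.4, 25, -69, 0, 0.24], [0.4, 38, -105, 0, 0.36], [0.4, 51, -141, 0, 0.48], [0.4, 64, -178, 0, 0.6], [0.4, 77, -214, 0, 0.72], [0.4, 90, -250, 0, 0.84], [0.4, 103, -287, 0, 0.96], [0.4, 116, -323, 0, 1.08], [0.4, 129, -360, 0, 1.2]]
  ]
}}

```text
time_s: 10.67
eef_pos: [0.4753, -0.2184, 0.2186]
eef_rot: [0.0, 0.547, 0.837, -0.0]
wrist_force: [0.1, 1.1, -0.3]
opening: 0.402
grasp_force: 0.0
```

```bash
python3 - <<'E'
from h import *
o=ctrl.get_obs(); print(o["eef_pos"],o["q"].round(2),o["opening"])
print(tgt(.4455,-.315,.003,.02))
E
```

```text
[ 0.47526346 -0.21841762  0.21859653] [-0.66  0.08  1.75 -0.    1.31 -1.07] 0.40244410322531476
(array([-76.4, -66. , 215.6]), 0.392)
```

Request:
{"name": "move_arm", "arguments": {
  "series": [
    [[0.4, -25, -22, 30, 0.1], [0.4, -50, -44, 55, 0.2], [0.4, -76, -66, 80, 0.3], [0.4, -76, -66, 115, 0.392], [0.4, -76, -66, 150, 0.392], [0.4, -76, -66, 180, 0.392], [0.4, -76, -66, 200, 0.392], [0.4, -76, -66, 211, 0.392], [0.4, -76, -66, 215, 0.392], [0.4, -76, -66, 215, 0.392]]
  ]
}}

```text
time_s: 11.5
eef_pos: [0.4465, -0.3129, 0.003]
eef_rot: [-0.0, 0.698, 0.716, -0.0]
wrist_force: [0.2, 1.3, 0.1]
opening: 0.401
grasp_force: 0.0
```

Request:
{"name": "move_arm", "arguments": {
  "series": [
    [[0, 0, 0, 0, 0], [0, 0, 0, 0, 0], [0, 0, 0, 0, 0], [0, 0, 0, 0, 0], [0, 0, 0, 0, 0], [0, 0, 0, -10, 0], [0, 0, 0, -50, 0], [0, 0, 0, -90, 0], [0, 0, 0, -131, 0], [0, 0, 0, -172, 0]]
  ]
}}

```text
time_s: 12.33
eef_pos: [0.4461, -0.3124, 0.1777]
eef_rot: [-0.0, 0.698, 0.716, 0.0]
wrist_force: [0.8, -0.8, -1.2]
opening: 0.127
grasp_force: 58.8
```

Request:
{"name": "move_arm", "arguments": {
  "series": [
    [[0, 10, 5, -40, -0.12], [0, 38, 14, -43, -0.24], [0, 75, 28, -43, -0.36], [0, 113, 42, -43, -0.48], [0, 151, 56, -43, -0.6], [0, 189, 70, -43, -0.72], [0, 227, 84, -43, -0.84], [0, 265, 98, -43, -0.96], [0, 303, 112, -43, -1.08], [0, 341, 126, -43, -1.2]]
  ]
}}

```text
time_s: 13.17
eef_pos: [0.5636, 0.0334, 0.2192]
eef_rot: [0.0, 0.169, 0.986, -0.0]
wrist_force: [1.0, -0.2, -1.1]
opening: 0.131
grasp_force: 58.8
```

```bash
python3 - <<'E'
from h import *
o=ctrl.get_obs(); print(o["eef_pos"],o["q"].round(2),o["opening"],o["wrist_force"])
print(tgt(.590,.099,.153,1.624))
E
```

```text
[0.56362798 0.03338748 0.21915552] [-0.15  0.17  1.65 -0.    1.33 -1.38] 0.13122627409953125 [ 1.0086316  -0.15090165 -1.05517708]
(array([-3. , 70.6, 66.2]), -0.392)
```

Request:
{"name": "move_arm", "arguments": {
  "series": [
    [[0, -1, 20, 0, -0.12], [0, -2, 45, 0, -0.24], [0, -3, 71, 0, -0.36], [0, -3, 71, 0, -0.392], [0, -3, 71, 25, -0.392], [0, -3, 71, 45, -0.392], [0, -3, 71, 58, -0.392], [0, -3, 71, 65, -0.392], [0, -3, 71, 65, -0.392], [0, -3, 71, 65, -0.392]]
  ]
}}

```text
time_s: 14.0
eef_pos: [0.5907, 0.0968, 0.1538]
eef_rot: [0.0, -0.023, 1.0, -0.0]
wrist_force: [0.6, 0.1, 0.1]
opening: 0.135
grasp_force: 58.9
```

```bash
cat > chk.py <<'E'
from h import *
import sys
o=ctrl.get_obs(); print(o["eef_pos"],o["opening"],o["wrist_force"].round(1)); e=o["eef_pos"]
print(tgt(float(sys.argv[1]),float(sys.argv[2]),.107,1.624))
im,d=camera("side"); P=world("side",d).reshape(-1,3)
for s in(1,-1):
    a=(P[:,0]-e[0])*s; m=(a>.022)&(a<.07)&(abs(P[:,1]-e[1])<.022)&(abs(P[:,2]-e[2]-.006)<.012); q=P[m]
    print(s,m.sum(),np.median(q,0).round(4),'reach',np.percentile((q[:,0]-e[0])*s,98).round(3) if len(q) else'')
E
python3 chk.py .590 .099
```

```text
[0.59067863 0.09683747 0.15383413] 0.13503452465320465 [0.6 0.1 0.1]
(array([ 0.6,  2.2, 46.8]), -0.006)
1 84 [0.6316 0.0952 0.16  ] reach 0.058
-1 95 [0.5476 0.0912 0.1609] reach 0.057
```

Request:
{"name": "move_arm", "arguments": {
  "series": [
    [[0, 0, 2, 4, 0], [0, 0, 2, 9, 0], [0, 0, 2, 14, 0], [0, 0, 2, 18, 0], [0, 0, 2, 22, 0], [0, 0, 2, 25, 0], [0, 0, 2, 28, 0], [0, 0, 2, 31, 0], [0, 0, 2, 34, 0], [0, 0, 2, 36, 0]]
  ]
}}

```text
time_s: 14.88
eef_pos: [0.5915, 0.099, 0.1189]
eef_rot: [0.001, -0.023, 1.0, 0.0]
wrist_force: [-1.6, 0.7, 7.2]
opening: 0.128
grasp_force: 60.0
```

Request:
{"name": "move_arm", "arguments": {
  "series": [
    [[0, 0, 0, 1, 0], [0, 0, 0, 2, 0], [0, 0, 0, 3, 0], [0, 0, 0, 4, 0], [0, 0, 0, 5, 0], [0, 0, 0, 6, 0], [0, 0, 0, 7, 0], [0, 0, 0, 8, 0], [0, 0, 0, 9, 0], [0, 0, 0, 9, 0]]
  ]
}}

```text
time_s: 15.72
eef_pos: [0.5906, 0.0993, 0.1116]
eef_rot: [0.0, -0.024, 1.0, -0.0]
wrist_force: [-11.0, 0.8, 23.8]
opening: 0.131
grasp_force: 61.8
```

Request:
{"name": "move_arm", "arguments": {
  "series": [
    [[0, 0, 0, -3, 0], [0.32, 0, 0, -3, 0], [0.32, 0, 0, -3, 0], [0.32, 0, 0, -3, 0], [0.32, 0, 0, -3, 0], [0.32, 0, 0, -8, 0], [0.32, 0, 0, -25, 0], [0.32, 0, 0, -50, 0], [0.32, 0, 0, -80, 0], [0.32, 0, 0, -111, 0]]
  ]
}}

```text
time_s: 16.55
eef_pos: [0.5897, 0.0989, 0.2197]
eef_rot: [-0.001, -0.024, 1.0, 0.0]
wrist_force: [1.0, 0.2, 0.1]
opening: 0.318
grasp_force: 0.0
```

Request:
{"name": "move_arm", "arguments": {
  "series": [
    [[0.4, 9, -34, 0, 0.12], [0.4, 18, -68, 0, 0.24], [0.4, 27, -102, 0, 0.36], [0.4, 36, -136, 0, 0.48], [0.4, 46, -170, 0, 0.6], [0.4, 55, -204, 0, 0.72], [0.4, 64, -238, 0, 0.84], [0.4, 73, -272, 0, 0.96], [0.4, 82, -306, 0, 1.08], [0.4, 92, -340, 0, 1.2]]
  ]
}}

```text
time_s: 17.38
eef_pos: [0.514, -0.2467, 0.2196]
eef_rot: [0.0, 0.548, 0.837, -0.0]
wrist_force: [-0.7, -0.6, 0.2]
opening: 0.401
grasp_force: 0.0
```

```bash
python3 - <<'E'
from h import *
o=ctrl.get_obs(); print(o["eef_pos"],o["q"].round(2),o["opening"])
print(tgt(.5035,-.3065,.003,.07))
E
```

```text
[ 0.51399344 -0.24665626  0.21962249] [-0.66  0.18  1.63 -0.    1.33 -1.07] 0.4007988039098508
(array([-50.6, -33.6, 216.6]), 0.342)
```

Request:
{"name": "move_arm", "arguments": {
  "series": [
    [[0.4, -17, -11, 30, 0.1], [0.4, -34, -22, 55, 0.2], [0.4, -51, -34, 80, 0.3], [0.4, -51, -34, 115, 0.342], [0.4, -51, -34, 150, 0.342], [0.4, -51, -34, 180, 0.342], [0.4, -51, -34, 200, 0.342], [0.4, -51, -34, 212, 0.342], [0.4, -51, -34, 216.5, 0.342], [0.4, -51, -34, 216.5, 0.342]]
  ]
}}

```text
time_s: 18.22
eef_pos: [0.5039, -0.3051, 0.0027]
eef_rot: [-0.001, 0.68, 0.734, -0.0]
wrist_force: [-0.9, 0.5, 0.4]
opening: 0.399
grasp_force: 0.0
```

Request:
{"name": "move_arm", "arguments": {
  "series": [
    [[0, 0, 0, 0, 0], [0, 0, 0, 0, 0], [0, 0, 0, 0, 0], [0, 0, 0, 0, 0], [0, 0, 0, 0, 0], [0, 0, 0, -10, 0], [0, 0, 0, -50, 0], [0, 0, 0, -90, 0], [0, 0, 0, -131, 0], [0, 0, 0, -172, 0]]
  ]
}}

```text
time_s: 19.05
eef_pos: [0.5036, -0.3048, 0.1768]
eef_rot: [-0.0, 0.68, 0.733, 0.0]
wrist_force: [1.4, -0.7, -1.5]
opening: 0.132
grasp_force: 58.7
```

Request:
{"name": "move_arm", "arguments": {
  "series": [
    [[0, 8, 3, -40, -0.12], [0, 28, 9, -43, -0.24], [0, 59, 19, -43, -0.36], [0, 90, 29, -43, -0.48], [0, 121, 39, -43, -0.6], [0, 152, 49, -43, -0.72], [0, 184, 60, -43, -0.84], [0, 216, 70, -43, -0.96], [0, 248, 80, -43, -1.08], [0, 280, 91, -43, -1.2]]
  ]
}}

```text
time_s: 19.88
eef_pos: [0.5733, -0.0175, 0.2182]
eef_rot: [-0.0, 0.144, 0.99, -0.0]
wrist_force: [0.3, -0.1, -1.2]
opening: 0.133
grasp_force: 58.8
```

```bash
python3 - <<'E'
from h import *
o=ctrl.get_obs(); print(o["eef_pos"],o["q"].round(2),o["opening"],o["wrist_force"])
print(tgt(.593,.049,.153,1.624))
E
```

```text
[ 0.57328989 -0.01748139  0.21821654] [-0.24  0.19  1.62 -0.    1.33 -1.52] 0.13252102704027646 [ 0.32081859 -0.10846903 -1.18505599]
(array([ 0. , 69.3, 65.2]), -0.342)
```

Request:
{"name": "move_arm", "arguments": {
  "series": [
    [[0, 0, 20, 0, -0.12], [0, 0, 45, 0, -0.24], [0, 0, 70, 0, -0.342], [0, 0, 70, 0, -0.342], [0, 0, 70, 25, -0.342], [0, 0, 70, 45, -0.342], [0, 0, 70, 58, -0.342], [0, 0, 70, 65, -0.342], [0, 0, 70, 65, -0.342], [0, 0, 70, 65, -0.342]]
  ]
}}

```text
time_s: 20.72
eef_pos: [0.5941, 0.0474, 0.1532]
eef_rot: [0.0, -0.023, 1.0, -0.0]
wrist_force: [-0.4, 0.1, -0.8]
opening: 0.134
grasp_force: 58.8
```

```bash
python3 chk.py .593 .049
```

```text
[0.59413089 0.04738765 0.15318975] 0.13433554677762535 [-0.4  0.1 -0.8]
(array([ 1.1,  1.7, 46.2]), -0.007)
1 86 [0.6338 0.0454 0.1607] reach 0.057
-1 105 [0.5503 0.0415 0.1608] reach 0.058
```

Request:
{"name": "move_arm", "arguments": {
  "series": [
    [[0, 1, 2, 4, 0], [0, 1, 2, 9, 0], [0, 1, 2, 14, 0], [0, 1, 2, 18, 0], [0, 1, 2, 22, 0], [0, 1, 2, 25, 0], [0, 1, 2, 28, 0], [0, 1, 2, 31, 0], [0, 1, 2, 34, 0], [0, 1, 2, 36, 0]]
  ]
}}

```text
time_s: 21.6
eef_pos: [0.5942, 0.0491, 0.1183]
eef_rot: [0.001, -0.023, 1.0, -0.0]
wrist_force: [-0.5, -0.6, 7.9]
opening: 0.131
grasp_force: 59.9
```

Request:
{"name": "move_arm", "arguments": {
  "series": [
    [[0, 0, 0, 1, 0], [0, 0, 0, 2, 0], [0, 0, 0, 3, 0], [0, 0, 0, 4, 0], [0, 0, 0, 5, 0], [0, 0, 0, 6, 0], [0, 0, 0, 7, 0], [0, 0, 0, 8, 0], [0, 0, 0, 9, 0], [0, 0, 0, 9, 0]]
  ]
}}

```text
time_s: 22.43
eef_pos: [0.5926, 0.0499, 0.1108]
eef_rot: [-0.0, -0.024, 1.0, -0.0]
wrist_force: [-12.2, -0.2, 24.2]
opening: 0.131
grasp_force: 61.6
```

Request:
{"name": "move_arm", "arguments": {
  "series": [
    [[0, 0, 0, -3, 0], [0.32, 0, 0, -3, 0], [0.32, 0, 0, -3, 0], [0.32, 0, 0, -3, 0], [0.32, 0, 0, -3, 0], [0.32, 0, 0, -8, 0], [0.32, 0, 0, -25, 0], [0.32, 0, 0, -50, 0], [0.32, 0, 0, -80, 0], [0.32, 0, 0, -111, 0]]
  ]
}}

```text
time_s: 23.27
eef_pos: [0.5922, 0.0497, 0.2193]
eef_rot: [-0.001, -0.024, 1.0, 0.0]
wrist_force: [1.0, -0.2, 0.3]
opening: 0.319
grasp_force: 0.0
```

Request:
{"name": "move_arm", "arguments": {
  "series": [
    [[0.4, 4, -30, 0, 0.12], [0.4, 8, -60, 0, 0.24], [0.4, 13, -90, 0, 0.36], [0.4, 18, -120, 0, 0.48], [0.4, 23, -150, 0, 0.6], [0.4, 27, -180, 0, 0.72], [0.4, 32, -210, 0, 0.84], [0.4, 37, -240, 0, 0.96], [0.4, 42, -270, 0, 1.08], [0.4, 46, -302, 0, 1.2]]
  ]
}}

```text
time_s: 24.1
eef_pos: [0.5608, -0.2554, 0.219]
eef_rot: [-0.0, 0.547, 0.837, 0.0]
wrist_force: [0.8, 0.5, 0.5]
opening: 0.403
grasp_force: 0.0
```

```bash
python3 - <<'E'
from h import *
o=ctrl.get_obs(); print(o["eef_pos"],o["q"].round(2),o["opening"])
print(tgt(.557,-.3075,.003,.058))
z=np.load("side0.npz"); P=world("side",z["d"]).reshape(-1,3); m=(P[:,0]>.64)&(P[:,0]<.78)&(P[:,1]>-.45)&(P[:,1]<-.26)&(P[:,2]<.3); print('box top z',np.percentile(P[m][:,2],[50,90]), P[m&(P[:,2]>.1)][:,:2].min(0) if (m&(P[:,2]>.1)).any() else'')
E
```

```text
[ 0.56075313 -0.25535155  0.21897631] [-0.62  0.28  1.51  0.    1.35 -1.03] 0.40258518938873045
(array([-46.3, -24.3, 216. ]), 0.354)
box top z [0.09819808 0.22411078] [ 0.64107671 -0.44992112]
```

Request:
{"name": "move_arm", "arguments": {
  "series": [
    [[0.4, -15, -8, 30, 0.1], [0.4, -30, -16, 55, 0.2], [0.4, -46, -24, 80, 0.3], [0.4, -46, -24, 115, 0.354], [0.4, -46, -24, 150, 0.354], [0.4, -46, -24, 180, 0.354], [0.4, -46, -24, 200, 0.354], [0.4, -46, -24, 212, 0.354], [0.4, -46, -24, 216, 0.354], [0.4, -46, -24, 216, 0.354]]
  ]
}}

```text
time_s: 24.93
eef_pos: [0.5577, -0.3057, 0.0026]
eef_rot: [-0.001, 0.684, 0.729, -0.0]
wrist_force: [0.5, 0.2, 0.3]
opening: 0.402
grasp_force: 0.0
```

Request:
{"name": "move_arm", "arguments": {
  "series": [
    [[0, 0, 0, 0, 0], [0, 0, 0, 0, 0], [0, 0, 0, 0, 0], [0, 0, 0, 0, 0], [0, 0, 0, 0, 0], [0, 0, 0, -10, 0], [0, 0, 0, -50, 0], [0, 0, 0, -90, 0], [0, 0, 0, -131, 0], [0, 0, 0, -172, 0]]
  ]
}}

```text
time_s: 25.77
eef_pos: [0.5572, -0.3054, 0.1765]
eef_rot: [-0.001, 0.684, 0.729, -0.0]
wrist_force: [1.3, -0.9, -1.6]
opening: 0.133
grasp_force: 58.7
```

Request:
{"name": "move_arm", "arguments": {
  "series": [
    [[0, 5, 1, -40, -0.12], [0, 24, 4, -43, -0.24], [0, 51, 9, -43, -0.36], [0, 78, 14, -43, -0.48], [0, 105, 19, -43, -0.6], [0, 132, 24, -43, -0.72], [0, 160, 29, -43, -0.84], [0, 188, 34, -43, -0.96], [0, 216, 39, -43, -1.08], [0, 243, 45, -43, -1.2]]
  ]
}}

```text
time_s: 26.6
eef_pos: [0.5866, -0.0589, 0.2179]
eef_rot: [-0.0, 0.15, 0.989, 0.0]
wrist_force: [1.1, 0.1, -2.2]
opening: 0.131
grasp_force: 58.7
```

```bash
python3 - <<'E'
from h import *
o=ctrl.get_obs(); print(o["eef_pos"],o["q"].round(2),o["opening"],o["wrist_force"])
print(tgt(.596,-.001,.153,1.624))
E
```

```text
[ 0.58662869 -0.0589176   0.21793869] [-0.3   0.23  1.58 -0.    1.34 -1.57] 0.13072838240060392 [ 1.11792868  0.12081244 -2.24646414]
(array([ 8.2, 58.1, 64.9]), -0.354)
```

Request:
{"name": "move_arm", "arguments": {
  "series": [
    [[0, 3, 20, 0, -0.12], [0, 6, 42, 0, -0.24], [0, 9, 59, 0, -0.354], [0, 9, 59, 0, -0.354], [0, 9, 59, 25, -0.354], [0, 9, 59, 45, -0.354], [0, 9, 59, 58, -0.354], [0, 9, 59, 65, -0.354], [0, 9, 59, 65, -0.354], [0, 9, 59, 65, -0.354]]
  ]
}}

```text
time_s: 27.43
eef_pos: [0.5967, -0.0021, 0.1531]
eef_rot: [-0.0, -0.023, 1.0, -0.0]
wrist_force: [1.0, -0.3, -1.7]
opening: 0.129
grasp_force: 58.7
```

```bash
python3 chk.py .596 -.001
```

```text
[ 0.59666327 -0.00206653  0.15310723] 0.12935574987323478 [ 1.  -0.3 -1.7]
(array([ 0.6,  1.1, 46.1]), -0.007)
1 94 [ 0.6362 -0.0044  0.1605] reach 0.058
-1 109 [ 0.5521 -0.0083  0.1606] reach 0.058
```

Request:
{"name": "move_arm", "arguments": {
  "series": [
    [[0, 1, 2, 4, 0], [0, 1, 2, 9, 0], [0, 1, 2, 14, 0], [0, 1, 2, 18, 0], [0, 1, 2, 22, 0], [0, 1, 2, 25, 0], [0, 1, 2, 28, 0], [0, 1, 2, 31, 0], [0, 1, 2, 34, 0], [0, 1, 2, 36, 0]]
  ]
}}

```text
time_s: 28.32
eef_pos: [0.597, -0.0008, 0.1185]
eef_rot: [0.002, -0.023, 1.0, -0.001]
wrist_force: [-1.7, -1.9, 7.7]
opening: 0.133
grasp_force: 59.8
```

Request:
{"name": "move_arm", "arguments": {
  "series": [
    [[0, 0, 0, 1, 0], [0, 0, 0, 2, 0], [0, 0, 0, 3, 0], [0, 0, 0, 4, 0], [0, 0, 0, 5, 0], [0, 0, 0, 6, 0], [0, 0, 0, 7, 0], [0, 0, 0, 8, 0], [0, 0, 0, 9, 0], [0, 0, 0, 9, 0]]
  ]
}}

```text
time_s: 29.15
eef_pos: [0.595, 0.0008, 0.1107]
eef_rot: [-0.001, -0.024, 1.0, 0.0]
wrist_force: [-12.4, -0.2, 22.9]
opening: 0.131
grasp_force: 61.6
```

Request:
{"name": "move_arm", "arguments": {
  "series": [
    [[0, 0, 0, -3, 0], [0.32, 0, 0, -3, 0], [0.32, 0, 0, -3, 0], [0.32, 0, 0, -3, 0], [0.32, 0, 0, -3, 0], [0.32, 0, 0, -8, 0], [0.32, 0, 0, -25, 0], [0.32, 0, 0, -50, 0], [0.32, 0, 0, -80, 0], [0.32, 0, 0, -111, 0]]
  ]
}}

```text
time_s: 29.98
eef_pos: [0.5948, 0.0005, 0.2193]
eef_rot: [-0.001, -0.024, 1.0, 0.0]
wrist_force: [0.9, -1.2, -0.4]
opening: 0.318
grasp_force: 0.0
```

Request:
{"name": "move_arm", "arguments": {
  "series": [
    [[0.32, 24, -30, 0, 0], [0.32, 48, -60, 0, 0], [0.2, 72, -90, 0, 0], [0.1, 96, -120, 0, 0], [0, 120, -150, 0, 0], [0, 145, -180, 0, 0], [0, 170, -210, 0, 0], [0, 190, -240, 0, 0], [0, 200, -250, 0, 0], [0, 200, -250, 0, 0]]
  ]
}}

```text
time_s: 30.82
eef_pos: [0.4058, -0.2614, 0.2192]
eef_rot: [-0.0, -0.021, 1.0, -0.001]
wrist_force: [0.4, -0.3, 0.7]
opening: 0.002
grasp_force: 0.0
```

```bash
python3 - <<'E'
from h import *
o=ctrl.get_obs(); print(o["time_s"],o["eef_pos"],o["opening"])
V=[]
c,s=np.cos(.053),np.sin(.053)
for n in("side","top"):
    im,d=camera(n); np.savez(f"{n}1.npz",im=im,d=d); P=world(n,d).reshape(-1,3)
    u=P-[.5913,.060,0];L=np.c_[c*u[:,0]+s*u[:,1],-s*u[:,0]+c*u[:,1],P[:,2]]
    for nm,b in dict(grip=(-.15,-.092,-.16,-.07,.115,.16),tabtop=(-.1,-.05,-.26,-.13,.15,.2)).items():
        g=np.all([(L[:,i]>b[2*i])&(L[:,i]<b[2*i+1]) for i in range(3)],0)
        if g.any(): print(n,nm,g.sum(),'med L',np.median(L[g],0).round(4),'lo',np.percentile(L[g],5,0).round(3),'hi',np.percentile(L[g],95,0).round(3),'W',np.median(P[g],0).round(4))
    for k in range(4):
        m=(abs(L[:,0])<.024)&(abs(L[:,1]-(-.062+.05*k))<.012)&(L[:,2]>.105); print(' clip',k,m.sum(),np.percentile(L[m][:,2],80).round(4) if m.any() else '')
    q=proj(n,[[.53,-.12,.12]])[0].astype(int); V.append(cv2.resize(im[q[1]-40:q[1]+40,q[0]-40:q[0]+40],None,fx=5,fy=5,interpolation=cv2.INTER_CUBIC))
    print(n,'crop org',q-40)
    for t in("pawl_tab","pawl","grip_mid"):
        for r in outline_of(t,n)[:2]: print(t,round(r["conf"],2),np.round(r["bbox"]))
cv2.imwrite("pics/paw.png",np.hstack(V))
E
```

```text
30.8167 [ 0.40578085 -0.26139759  0.21918169] 0.0021255572127525215
side grip 189 med L [-0.1151 -0.1134  0.1442] lo [-0.137 -0.118  0.134] hi [-0.094 -0.102  0.148] W [ 0.4824 -0.0594  0.1442]
side tabtop 58 med L [-0.0731 -0.2222  0.1649] lo [-0.081 -0.224  0.153] hi [-0.065 -0.218  0.172] W [ 0.5301 -0.1658  0.1649]
 clip 0 112 0.1219
 clip 1 109 0.1215
 clip 2 99 0.1211
 clip 3 101 0.1212
side crop org [224 217]
pawl 0.59 [266. 266.   9.  18.]
grip_mid 0.65 [286. 208.  60.  84.]
grip_mid 0.56 [242. 231.  18.   6.]
top grip 126 med L [-0.1185 -0.1072  0.1467] lo [-0.14  -0.116  0.14 ] hi [-0.095 -0.098  0.153] W [ 0.4784 -0.0528  0.1467]
top tabtop 20 med L [-0.0758 -0.2201  0.1695] lo [-0.082 -0.224  0.156] hi [-0.068 -0.217  0.175] W [ 0.5272 -0.1638  0.1695]
 clip 0 76 0.1254
 clip 1 75 0.1247
 clip 2 77 0.1248
 clip 3 78 0.125
top crop org [281 178]
pawl_tab 0.71 [231. 203.   8.  40.]
pawl_tab 0.44 [332. 219.  22.   7.]
pawl 0.65 [333. 218.  13.   3.]
grip_mid 0.5 [300. 238.  10.  24.]
grip_mid 0.22 [267. 202.  83.  48.]
```

View pics/paw.png

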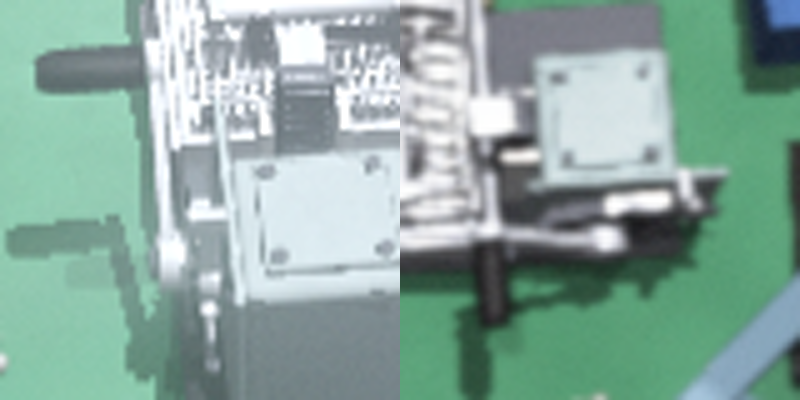

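All four pins sit level at z ≈ 0.1215 in their clips. In the side crop the grip is at (90, 70) and the pawl tab at about (208, 290). In the top crop the tab is at about (690, 190), or roughly (0.529, −0.165, 0.165) in the world. Next I flick the pawl off with the shut fingers.

Request:
{"name": "move_arm", "arguments": {
  "series": [
    [[0, -25, 24, 0, 0], [0, -50, 48, 0, 0], [0, -75, 72, 0, 0], [0, -100, 96, 0, 0], [0, -126, 118, 0, 0], [0, -126, 118, 20, 0], [0, -126, 118, 40, 0], [0, -126, 118, 55, 0], [0, -126, 118, 66, 0], [0, -126, 118, 66, 0]]
  ]
}}

```text
time_s: 32.05
eef_pos: [0.5264, -0.1336, 0.1501]
eef_rot: [-0.002, -0.024, 1.0, 0.001]
wrist_force: [-1.0, 0.9, -0.5]
opening: 0.002
grasp_force: 0.0
```

Request:
{"name": "move_arm", "arguments": {
  "series": [
    [[0, 0, -2, 0, 0], [0, 0, -4, 0, 0], [0, 0, -6, 0, 0], [0, 0, -8, 0, 0], [0, 0, -10, 0, 0], [0, 0, -12, 0, 0], [0, 0, -14, 0, 0], [0, 0, -16, 0, 0], [0, 0, -18, 0, 0], [0, 0, -19, 0, 0]]
  ]
}}

```text
time_s: 32.88
eef_pos: [0.5289, -0.1543, 0.1531]
eef_rot: [0.0, -0.024, 1.0, -0.0]
wrist_force: [0.8, -0.4, 0.6]
opening: -0.003
grasp_force: 0.3
```

```bash
cat > tab.py <<'E'
from h import *
o=ctrl.get_obs(); print(o["time_s"],o["eef_pos"],o["wrist_force"].round(1))
c,s=np.cos(.053),np.sin(.053)
for n in("side","top"):
    im,d=camera(n); P=world(n,d).reshape(-1,3)
    u=P-[.5913,.060,0];L=np.c_[c*u[:,0]+s*u[:,1],-s*u[:,0]+c*u[:,1],P[:,2]]
    h=(im.reshape(-1,3).astype(int)); 
    for nm,b in dict(tab=(-.09,-.058,-.29,-.13,.15,.185),grip=(-.15,-.095,-.32,-.07,.1,.185)).items():
        g=np.all([(L[:,i]>b[2*i])&(L[:,i]<b[2*i+1]) for i in range(3)],0)
        if nm=="grip": g&=h.sum(1)<250
        if g.any(): print(n,nm,g.sum(),'med L',np.median(L[g],0).round(4),'lo',np.percentile(L[g],5,0).round(3),'hi',np.percentile(L[g],95,0).round(3))
E
python3 tab.py
```

```text
32.8833 [ 0.52888965 -0.15434798  0.15310672] [ 0.8 -0.4  0.6]
side tab 74 med L [-0.0741 -0.2283  0.1663] lo [-0.084 -0.233  0.154] hi [-0.065 -0.216  0.173]
top tab 6 med L [-0.0866 -0.2051  0.1642] lo [-0.087 -0.208  0.152] hi [-0.068 -0.163  0.171]
```

Request:
{"name": "move_arm", "arguments": {
  "series": [
    [[0, 0, -2, 0, 0], [0, 0, -4, 0, 0], [0, 0, -6, 0, 0], [0, 0, -8, 0, 0], [0, 0, -10, 0, 0], [0, 0, -12, 0, 0], [0, 0, -14, 0, 0], [0, 0, -15, 0, 0], [0, 0, -16, 0, 0], [0, 0, -16, 0, 0]]
  ]
}}

```text
time_s: 33.82
eef_pos: [0.5294, -0.1702, 0.1528]
eef_rot: [-0.0, -0.024, 1.0, -0.0]
wrist_force: [0.8, -0.1, 1.3]
opening: 0.001
grasp_force: 0.0
```

```bash
python3 tab.py
```

```text
33.8167 [ 0.52943465 -0.17015416  0.15278492] [ 0.8 -0.1  1.3]
side tab 68 med L [-0.0753 -0.2411  0.1617] lo [-0.084 -0.25   0.154] hi [-0.065 -0.232  0.169]
top tab 9 med L [-0.0833 -0.2196  0.1634] lo [-0.088 -0.227  0.155] hi [-0.079 -0.199  0.172]
top grip 6 med L [-0.0998 -0.0993  0.1453] lo [-0.107 -0.102  0.14 ] hi [-0.096 -0.099  0.15 ]
```

The tab is now about 24 mm to the right and lower, with no force on the fingers, so the pawl is off. Next I straddle the lever grip.

Request:
{"name": "move_arm", "arguments": {
  "series": [
    [[0, 0, 5, 0, 0], [0, 0, 5, -20, 0], [0.2, 0, 5, -55, 0], [0.4, 10, 35, -60, 0], [0.4, 25, 70, -60, 0], [0.4, 43, 105, -60, 0], [0.4, 43, 116, -60, 0], [0.4, 43, 116, -40, 0], [0.4, 43, 116, -40, 0], [0.4, 43, 116, -40, 0]]
  ]
}}

```text
time_s: 34.75
eef_pos: [0.4804, -0.0556, 0.1922]
eef_rot: [-0.001, -0.024, 1.0, 0.0]
wrist_force: [-1.2, -1.1, 0.7]
opening: 0.403
grasp_force: 0.0
```

```bash
python3 tab.py; python3 - <<'E'
from h import *
print(tgt(.4803,-.056,.123,1.624))
im,d=camera("side"); o=ctrl.get_obs(); q=proj("side",[o["eef_pos"]])[0].astype(int); cv2.imwrite("pics/grip.png",cv2.resize(im[q[1]-40:q[1]+70,q[0]-50:q[0]+60],None,fx=4,fy=4))
E
```

```text
34.75 [ 0.48041045 -0.05564437  0.19221912] [-1.2 -1.1  0.7]
side tab 32 med L [-0.0738 -0.2473  0.1609] lo [-0.082 -0.25   0.156] hi [-0.065 -0.244  0.165]
top tab 31 med L [-0.0761 -0.2424  0.1603] lo [-0.083 -0.249  0.151] hi [-0.066 -0.231  0.167]
top grip 54 med L [-0.1315 -0.1055  0.1448] lo [-0.142 -0.116  0.139] hi [-0.122 -0.097  0.151]
(array([ 1.1,  0.6, 70.3]), -0.006)
```

View pics/grip.png

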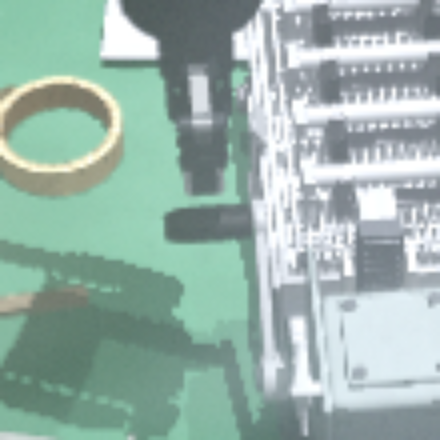

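The fingers stand right above the black grip, at about (205, 222) in the crop, and the pawl stays off.

Request:
{"name": "move_arm", "arguments": {
  "series": [
    [[0.4, 2, 0, 20, 0], [0.4, 2, 0, 40, 0], [0.4, 2, 0, 55, 0], [0.4, 2, 0, 65, 0], [0.4, 2, 0, 69, 0], [0.4, 2, 0, 69, 0], [0.26, 2, 0, 69, 0], [0.26, 2, 0, 69, 0], [0.26, 2, 0, 69, 0], [0.26, 2, 0, 69, 0]]
  ]
}}

```text
time_s: 35.73
eef_pos: [0.4795, -0.0563, 0.1245]
eef_rot: [0.001, -0.024, 1.0, -0.0]
wrist_force: [0.1, 0.8, -0.8]
opening: 0.261
grasp_force: 0.5
```

```bash
python3 - <<'E'
from h import *
o=ctrl.get_obs(); print(o["eef_pos"],o["opening"],o["wrist_force"])
t=.925-np.arange(0,42)*.05
y=.09*(np.sin(t)-np.sin(.925))*1000; z=-.09*(np.cos(t)-np.cos(.925))*1000
for i in range(4): 
    b=i*10; print([[0.26,0,round(y[b+k]-y[b]),round(z[b+k]-z[b]),0] for k in range(1,11)])
E
```

```text
[ 0.47951653 -0.05628958  0.12453031] 0.26132549918192005 [ 0.10840541  0.81654002 -0.78343361]
[[0.26, 0, -3, -4, 0], [0.26, 0, -6, -7, 0], [0.26, 0, -9, -10, 0], [0.26, 0, -12, -13, 0], [0.26, 0, -16, -16, 0], [0.26, 0, -19, -19, 0], [0.26, 0, -23, -21, 0], [0.26, 0, -27, -24, 0], [0.26, 0, -31, -26, 0], [0.26, 0, -35, -28, 0]]
[[0.26, 0, -4, -2, 0], [0.26, 0, -8, -3, 0], [0.26, 0, -13, -5, 0], [0.26, 0, -17, -6, 0], [0.26, 0, -21, -7, 0], [0.26, 0, -26, -7, 0], [0.26, 0, -30, -8, 0], [0.26, 0, -35, -8, 0], [0.26, 0, -39, -8, 0], [0.26, 0, -44, -8, 0]]
[[0.26, 0, -4, 0, 0], [0.26, 0, -9, 1, 0], [0.26, 0, -13, 2, 0], [0.26, 0, -18, 3, 0], [0.26, 0, -22, 4, 0], [0.26, 0, -26, 6, 0], [0.26, 0, -30, 8, 0], [0.26, 0, -34, 10, 0], [0.26, 0, -38, 12, 0], [0.26, 0, -42, 14, 0]]
[[0.26, 0, -4, 3, 0], [0.26, 0, -7, 5, 0], [0.26, 0, -11, 8, 0], [0.26, 0, -14, 11, 0], [0.26, 0, -17, 14, 0], [0.26, 0, -20, 18, 0], [0.26, 0, -23, 21, 0], [0.26, 0, -26, 25, 0], [0.26, 0, -28, 29, 0], [0.26, 0, -30, 33, 0]]
```

Request:
{"name": "move_arm", "arguments": {
  "series": [
    [[0.26, 0, -3, -4, 0], [0.26, 0, -6, -7, 0], [0.26, 0, -9, -10, 0], [0.26, 0, -12, -13, 0], [0.26, 0, -16, -16, 0], [0.26, 0, -19, -19, 0], [0.26, 0, -23, -21, 0], [0.26, 0, -27, -24, 0], [0.26, 0, -31, -26, 0], [0.26, 0, -35, -28, 0]]
  ]
}}

```text
time_s: 36.57
eef_pos: [0.4806, -0.0917, 0.152]
eef_rot: [-0.0, -0.024, 1.0, -0.0]
wrist_force: [-0.4, 1.7, -0.4]
opening: 0.259
grasp_force: 0.9
```

```bash
python3 - <<'E'
from h import *
o=ctrl.get_obs(); print(o["eef_pos"],o["opening"],o["wrist_force"])
im,d=camera("side"); q=proj("side",[o["eef_pos"]])[0].astype(int); cv2.imwrite("pics/grip2.png",cv2.resize(im[q[1]-40:q[1]+70,q[0]-50:q[0]+60],None,fx=4,fy=4))
E
```

```text
[ 0.48057505 -0.09173958  0.15198417] 0.2590154265542322 [-0.3992762   1.66154456 -0.42612778]
```

View pics/grip2.png

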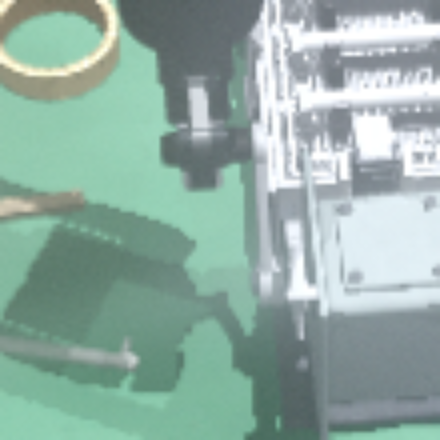

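The lever follows: the grip is between the fingers at about (205, 150), and the force is low. I continue along the arc.

Request:
{"name": "move_arm", "arguments": {
  "series": [
    [[0.26, 0, -4, -2, 0], [0.26, 0, -8, -3, 0], [0.26, 0, -13, -5, 0], [0.26, 0, -17, -6, 0], [0.26, 0, -21, -7, 0], [0.26, 0, -26, -7, 0], [0.26, 0, -30, -8, 0], [0.26, 0, -35, -8, 0], [0.26, 0, -39, -8, 0], [0.26, 0, -44, -8, 0]]
  ]
}}

```text
time_s: 37.45
eef_pos: [0.4825, -0.1355, 0.1596]
eef_rot: [-0.0, -0.024, 1.0, 0.0]
wrist_force: [-0.7, 1.7, -0.4]
opening: 0.257
grasp_force: 0.6
```

Request:
{"name": "move_arm", "arguments": {
  "series": [
    [[0.26, 0, -4, 0, 0], [0.26, 0, -9, 1, 0], [0.26, 0, -13, 2, 0], [0.26, 0, -18, 3, 0], [0.26, 0, -22, 4, 0], [0.26, 0, -26, 6, 0], [0.26, 0, -30, 8, 0], [0.26, 0, -34, 10, 0], [0.26, 0, -38, 12, 0], [0.26, 0, -42, 14, 0]]
  ]
}}

```text
time_s: 38.28
eef_pos: [0.4847, -0.1775, 0.1455]
eef_rot: [-0.0, -0.024, 1.0, 0.0]
wrist_force: [-0.5, 0.9, 0.6]
opening: 0.257
grasp_force: 0.4
```

Request:
{"name": "move_arm", "arguments": {
  "series": [
    [[0.26, 0, -3, 2, 0], [0.26, 0, -6, 4, 0], [0.26, 0, -9, 6, 0], [0.26, 0, -12, 9, 0], [0.26, 0, -15, 12, 0], [0.26, 0, -18, 15, 0], [0.26, 0, -21, 18, 0], [0.26, 0, -23, 21, 0], [0.26, 0, -24, 22, 0], [0.26, 0, -24, 22, 0]]
  ]
}}

```text
time_s: 39.12
eef_pos: [0.4854, -0.1966, 0.122]
eef_rot: [-0.001, -0.024, 1.0, 0.004]
wrist_force: [3.3, 16.6, -0.1]
opening: 0.259
grasp_force: 8.1
```

Request:
{"name": "move_arm", "arguments": {
  "series": [
    [[0.26, 0, 4, 0, 0], [0.4, 0, 4, 0, 0], [0.4, 0, 4, 0, 0], [0.4, 0, 4, -20, 0], [0.4, 0, 4, -55, 0], [0.3, 0, 4, -90, 0], [0.2, -15, -10, -90, 0], [0, -35, -22, -90, 0], [0, -43, -27, -90, 0], [0, -43, -27, -90, 0]]
  ]
}}

```text
time_s: 39.95
eef_pos: [0.5311, -0.2275, 0.2138]
eef_rot: [0.0, -0.023, 1.0, -0.0]
wrist_force: [-0.9, 0.5, -1.1]
opening: 0.002
grasp_force: 0.0
```

```bash
python3 tab.py; python3 - <<'E'
from h import *
print(tgt(.529,-.220,.154,1.624))
c,s=np.cos(.053),np.sin(.053)
im,d=camera("side");P=world("side",d).reshape(-1,3)
u=P-[.5913,.060,0];L=np.c_[c*u[:,0]+s*u[:,1],-s*u[:,0]+c*u[:,1],P[:,2]]
for k in range(4):
    m=(abs(L[:,0])<.02)&(abs(L[:,1]-(-.062+.05*k))<.02); print(k,np.histogram(L[m][:,2],np.arange(.01,.13,.01))[0])
q=proj("side",[[.51,-.15,.12]])[0].astype(int); cv2.imwrite("pics/lev.png",cv2.resize(im[q[1]-70:q[1]+50,q[0]-50:q[0]+70],None,fx=4,fy=4))
E
```

```text
39.95 [ 0.53107364 -0.22748093  0.21380013] [-0.9  0.5 -1.1]
top tab 3 med L [-0.0672 -0.2449  0.1605] lo [-0.068 -0.247  0.153] hi [-0.063 -0.155  0.162]
(array([-0.2,  5.7, 58.8]), -0.006)
0 [17 23  0 32 32  0  0  0  0  0  0]
1 [34 32  0 18 17  0  0  0  0  0  0]
2 [15 19  0  6  5  0  0  0  0  0  0]
3 [0 0 0 2 3 0 0 0 0 0 0]
```

View pics/lev.png

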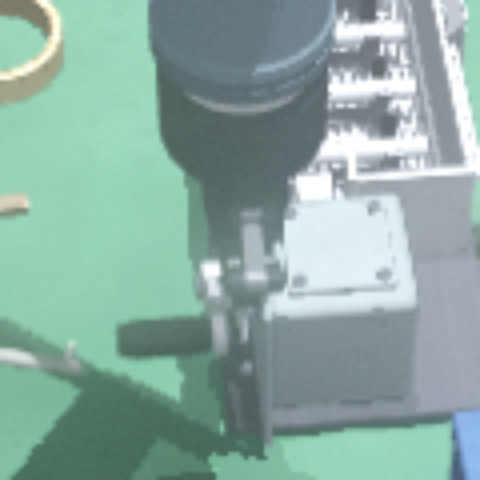

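The rack is low in the tank, with the pins deep in it around (375, 90), and the lever is over to the right at (165, 335). Next I flick the pawl back on from the right.

Request:
{"name": "move_arm", "arguments": {
  "series": [
    [[0, 0, 4, 20, 0], [0, 0, 4, 40, 0], [0, 0, 4, 54, 0], [0, 0, 4, 60, 0], [0, 0, 6, 60, 0], [0, 0, 9, 60, 0], [0, 0, 12, 60, 0], [0, 0, 15, 60, 0], [0, 0, 18, 60, 0], [0, 0, 21, 60, 0]]
  ]
}}

```text
time_s: 40.93
eef_pos: [0.5294, -0.2048, 0.1545]
eef_rot: [0.001, -0.024, 1.0, -0.0]
wrist_force: [-0.0, -1.0, 0.2]
opening: 0.001
grasp_force: 0.7
```

Request:
{"name": "move_arm", "arguments": {
  "series": [
    [[0, 0, 2, 0, 0], [0, 0, 4, 0, 0], [0, 0, 6, 0, 0], [0, 0, 8, 0, 0], [0, 0, 10, 0, 0], [0, 0, 12, 0, 0], [0, 0, 14, 0, 0], [0, 0, 16, 0, 0], [0, 0, 18, 0, 0], [0, 0, 19, 0, 0]]
  ]
}}

```text
time_s: 41.77
eef_pos: [0.5301, -0.1922, 0.1606]
eef_rot: [0.003, -0.023, 1.0, -0.006]
wrist_force: [-13.4, -14.3, 31.8]
opening: 0.001
grasp_force: 17.0
```

```bash
python3 tab.py
```

```text
41.7667 [ 0.53005522 -0.19223155  0.16057731] [-13.4 -14.3  31.8]
side tab 38 med L [-0.077  -0.2603  0.1719] lo [-0.085 -0.264  0.163] hi [-0.066 -0.253  0.179]
side grip 2 med L [-0.1024 -0.2579  0.1381] lo [-0.108 -0.26   0.138] hi [-0.097 -0.256  0.138]
top tab 17 med L [-0.0839 -0.236   0.1673] lo [-0.089 -0.249  0.151] hi [-0.079 -0.229  0.175]
top grip 18 med L [-0.1003 -0.2497  0.1421] lo [-0.107 -0.255  0.138] hi [-0.095 -0.243  0.151]
```

Request:
{"name": "move_arm", "arguments": {
  "series": [
    [[0, 0, -3, -3, 0], [0, 0, -8, -6, 0], [0, 0, -13, -10, 0], [0, 0, -18, -20, 0], [0, 0, -18, -50, 0], [0, 40, -18, -85, 0], [0, 80, -20, -85, 0], [0, 120, -40, -85, 0], [0, 150, -60, -85, 0], [0, 150, -60, -85, 0]]
  ]
}}

```text
time_s: 42.7
eef_pos: [0.3772, -0.2553, 0.2393]
eef_rot: [-0.001, -0.022, 1.0, -0.001]
wrist_force: [0.2, 0.1, -0.4]
opening: -0.003
grasp_force: 0.0
```

```bash
python3 tab.py; python3 - <<'E'
from h import *
a=[]
for n,r in(("side",50),("top",40)):
    im,d=camera(n); q=proj(n,[[.52,-.19,.14]])[0].astype(int); print(n,q-r); a.append(cv2.resize(im[q[1]-r:q[1]+r,q[0]-r:q[0]+r],(400,400),interpolation=2))
cv2.imwrite("pics/tab2.png",np.hstack(a))
print(proj("side",[[.529,-.166,.165],[.529,-.190,.158]])-proj("side",[[.52,-.19,.14]])[0]+50)
E
```

```text
42.7 [ 0.37722682 -0.25532091  0.23925029] [ 0.2  0.1 -0.4]
side tab 32 med L [-0.0738 -0.2469  0.1607] lo [-0.082 -0.251  0.156] hi [-0.065 -0.244  0.164]
top tab 41 med L [-0.0756 -0.2408  0.1576] lo [-0.083 -0.249  0.151] hi [-0.066 -0.187  0.167]
top grip 104 med L [-0.1205 -0.2469  0.1429] lo [-0.143 -0.255  0.137] hi [-0.098 -0.24   0.15 ]
side [210 228]
top [306 179]
[[53.57281608 33.67121212]
 [54.17126336 44.82420263]]
```

View pics/tab2.png

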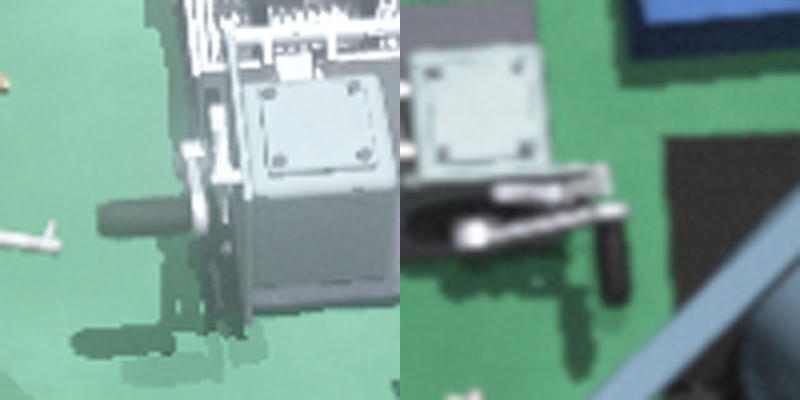

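The picture shows the tab still leaning right: side crop (190, 150), top crop (605, 180). The finger's tapered back rode up on its corner. I'll straddle the tab and push it with the flat inner pad instead.

Request:
{"name": "move_arm", "arguments": {
  "series": [
    [[0.35, -37, 14, 0, 0], [0.35, -76, 28, 0, 0], [0.35, -115, 43, 0, 0], [0.35, -154, 58, 0, 0], [0.35, -154, 58, 30, 0], [0.35, -154, 58, 60, 0], [0.35, -154, 58, 75, 0], [0.35, -154, 58, 85, 0], [0.35, -154, 58, 92, 0], [0.35, -154, 58, 92, 0]]
  ]
}}

```text
time_s: 43.73
eef_pos: [0.5322, -0.1868, 0.1454]
eef_rot: [-0.001, -0.024, 1.0, 0.001]
wrist_force: [-1.3, 0.0, -0.3]
opening: 0.35
grasp_force: 0.0
```

Request:
{"name": "move_arm", "arguments": {
  "series": [
    [[0.35, 0, 2, 0, 0], [0.35, 0, 4, 0, 0], [0.35, 0, 6, 0, 0], [0.35, 0, 8, 0, 0], [0.35, 0, 10, 0, 0], [0.35, 0, 11, 0, 0], [0.35, 0, 12, 0, 0], [0.35, 0, 13, 0, 0], [0.35, 0, 14, 0, 0], [0.35, 0, 14, 0, 0]]
  ]
}}

```text
time_s: 44.57
eef_pos: [0.5315, -0.1735, 0.1467]
eef_rot: [-0.0, -0.024, 1.0, 0.0]
wrist_force: [0.7, -2.1, -0.1]
opening: 0.347
grasp_force: 0.8
```

Contact force is light (−2 N), so I continue.

Request:
{"name": "move_arm", "arguments": {
  "series": [
    [[0.35, 0, 2, 0, 0], [0.35, 0, 4, 0, 0], [0.35, 0, 6, 0, 0], [0.35, 0, 8, 0, 0], [0.35, 0, 10, 0, 0], [0.35, 0, 11, 0, 0], [0.35, 0, 12, 0, 0], [0.35, 0, 12, 0, 0], [0.35, 0, 12, 0, 0], [0.35, 0, 12, 0, 0]]
  ]
}}

```text
time_s: 45.4
eef_pos: [0.531, -0.1619, 0.1468]
eef_rot: [-0.0, -0.024, 1.0, -0.0]
wrist_force: [-0.2, -1.1, -0.2]
opening: 0.348
grasp_force: 0.0
```

```bash
python3 tab.py
```

```text
45.4 [ 0.53103597 -0.16192198  0.14679143] [-0.2 -1.1 -0.2]
side tab 46 med L [-0.0746 -0.2454  0.1598] lo [-0.083 -0.248  0.152] hi [-0.063 -0.239  0.168]
side grip 10 med L [-0.1109 -0.2589  0.1368] lo [-0.129 -0.261  0.134] hi [-0.099 -0.258  0.139]
top tab 10 med L [-0.0843 -0.2001  0.1612] lo [-0.089 -0.247  0.15 ] hi [-0.081 -0.191  0.181]
top grip 36 med L [-0.1064 -0.2446  0.144 ] lo [-0.117 -0.252  0.139] hi [-0.097 -0.24   0.151]
```

Request:
{"name": "move_arm", "arguments": {
  "series": [
    [[0.35, 0, -1, -10, 0], [0.35, 0, -1, -30, 0], [0.35, 0, -1, -60, 0], [0.35, 0, -1, -90, 0], [0.35, 35, -5, -90, 0], [0.35, 70, -25, -90, 0], [0.35, 105, -45, -90, 0], [0.35, 140, -70, -90, 0], [0.35, 150, -80, -90, 0], [0.35, 150, -80, -90, 0]]
  ]
}}

```text
time_s: 46.33
eef_pos: [0.383, -0.2512, 0.2379]
eef_rot: [0.0, -0.021, 1.0, -0.001]
wrist_force: [0.1, 0.6, 0.1]
opening: 0.351
grasp_force: 0.0
```

```bash
python3 tab.py;  python3 - <<'E'
from h import *
c,s=np.cos(.053),np.sin(.053)
for n in("side","top"):
    im,d=camera(n);W=world(n,d);P=W.reshape(-1,3); np.savez(f"{n}2.npz",im=im,d=d)
    u=P-[.5913,.060,0];L=np.c_[c*u[:,0]+s*u[:,1],-s*u[:,0]+c*u[:,1],P[:,2]]
    for k in range(4):
        m=(abs(L[:,0])<.024)&(abs(L[:,1]-(-.062+.05*k))<.03)&(L[:,2]>.038)&(L[:,2]<.07); print(k,m.sum(),np.percentile(L[m][:,2],80).round(4) if m.any() else '')
    r=outline_of("cover",n)[0]; q=W[r["region"]]; q=q[np.isfinite(q).all(1)]; q0=q[abs(q[:,2]-.012)<.007]; R=cv2.minAreaRect(q0[:,:2].astype(np.float32)*1000); print(n,'cover',r["conf"],np.round(R[0]+R[1]+(R[2],),1),np.median(q0[:,2]))
    h=P[(P[:,2]>.03)&(P[:,2]<.056)&(abs(P[:,0]-R[0][0]/1000)<.06)&(abs(P[:,1]-R[0][1]/1000)<.07)]
    H=cv2.minAreaRect(h[:,:2].astype(np.float32)*1000); print('handle',len(h),h.mean(0).round(4),np.round(H[0]+H[1]+(H[2],),1),'slope dx/dy',np.polyfit(h[:,1],h[:,0],1)[0],'z',np.percentile(h[:,2],[50,95]))
    m=(abs(L[:,2]-.09)<.004)&(abs(L[:,0])<.1)&(L[:,1]>-.13)&(L[:,1]<.14)
    import fit; from scipy.optimize import least_squares
    for f0 in(.5,.7,.3): print('tank',least_squares(lambda p:fit.res(p,P[m]),[.5915,.060,.053],loss='soft_l1',f_scale=.001*f0,x_scale=[.01,.01,.1]).x.round(4))
    cm=(L[:,2]>.096)&(L[:,2]<.116)&(abs(L[:,1])<.03)&(abs(abs(L[:,0])-.084)<.02)
    for sg in(1,-1): g=cm&(L[:,0]*sg>0); print('catch',sg,g.sum(),L[g].mean(0).round(4) if g.any() else'',np.percentile(L[g][:,1],[5,95]).round(4) if g.any() else '')
E
```

```text
46.3333 [ 0.38301158 -0.25119476  0.23790527] [0.1 0.6 0.1]
side tab 60 med L [-0.0731 -0.222   0.1658] lo [-0.081 -0.224  0.151] hi [-0.065 -0.219  0.172]
top tab 25 med L [-0.0758 -0.2202  0.1694] lo [-0.088 -0.243  0.15 ] hi [-0.063 -0.174  0.177]
top grip 105 med L [-0.12   -0.247   0.1439] lo [-0.143 -0.255  0.136] hi [-0.099 -0.24   0.15 ]
0 100 0.0521
1 101 0.052
2 98 0.0522
3 226 0.0601
side cover 0.97 [533.4 282.2 165.2 244.7  86.2] 0.010420279509254525
handle 174 [0.5334 0.2797 0.042 ] [532.8 281.   17.7  94.2  85.2] slope dx/dy -2.8579956395522226 z [0.0428591  0.04814717]
tank [0.5939 0.0607 0.0391]
tank [0.5939 0.0607 0.0393]
tank [0.5939 0.0606 0.039 ]
catch 1 51 [ 0.0837 -0.0015  0.1042] [-0.0138  0.0141]
catch -1 38 [-7.870e-02 -1.000e-04  1.051e-01] [-0.0127  0.0154]
0 70 0.0555
1 68 0.0554
2 69 0.0564
3 89 0.0557
top cover 0.71 [531.9 283.5 158.9 246.5  86.4] 0.012115451824280803
handle 125 [0.5299 0.2826 0.0458] [531.5 283.5  14.   96.2  86.7] slope dx/dy -3.023690825512434 z [0.04633149 0.05149182]
tank [0.5914 0.0633 0.0401]
tank [0.5914 0.0634 0.04  ]
tank [0.5914 0.0633 0.0403]
catch 1 47 [0.0806 0.0005 0.1052] [-0.0141  0.0136]
catch -1 33 [-0.0805  0.0028  0.1048] [-0.0107  0.0159]
```

The pawl is back on, with the tab at −0.222 again. The rack is 69.5 mm lower, and the cover has been knocked to about (0.532, 0.283) with its long axis roughly along x. Next I fetch the cover.

Request:
{"name": "move_arm", "arguments": {
  "series": [
    [[0.5, -12, 39, 0, 0], [0.5, -25, 78, 0, 0], [0.5, -38, 117, 0, 0], [0.5, -50, 156, 0, 0], [0.5, -63, 195, 0, 0], [0.5, -75, 234, 0, 0], [0.5, -88, 273, 0, 0], [0.5, -100, 312, 0, 0], [0.5, -113, 351, 0, 0], [0.5, -125, 390, 0, 0]]
  ]
}}

```text
time_s: 47.47
eef_pos: [0.4915, 0.1501, 0.2368]
eef_rot: [0.0, -0.025, 1.0, 0.0]
wrist_force: [0.8, -0.6, 0.1]
opening: 0.498
grasp_force: 0.0
```

```bash
python3 - <<'E'
from h import *
o=ctrl.get_obs(); print(o["eef_pos"],o["q"].round(2))
for n in("side",):
    im,d=camera(n);W=world(n,d)
    r=outline_of("cover",n)[0]; q=W[r["region"]]; q=q[np.isfinite(q).all(1)]; q0=q[abs(q[:,2]-.012)<.007]; R=cv2.minAreaRect(q0[:,:2].astype(np.float32)*1000); print(n,'cover',r["conf"],np.round(R[0]+R[1]+(R[2],),1))
    P=W.reshape(-1,3); h=P[(P[:,2]>.03)&(P[:,2]<.056)&(abs(P[:,0]-.5325)<.06)&(abs(P[:,1]-.283)<.05)]; H=cv2.minAreaRect(h[:,:2].astype(np.float32)*1000); print(np.round(H[0]+H[1]+(H[2],),1))
print(tgt(.5325,.2825,.023,1.506))
E
```

```text
[0.49146823 0.15007893 0.2367761 ] [ 0.07  0.04  1.75  0.    1.35 -1.56]
side cover 0.73 [533.6 282.7 164.8 244.   86.5]
[532.6 279.8  19.5  94.2  85. ]
(array([-48. , 126.6, 213.8]), 0.12)
```

Request:
{"name": "move_arm", "arguments": {
  "series": [
    [[0.5, -12, 32, 0, 0.06], [0.5, -24, 64, 0, 0.12], [0.5, -36, 95, 10, 0.12], [0.5, -48, 127, 30, 0.12], [0.5, -48, 127, 70, 0.12], [0.5, -48, 127, 110, 0.12], [0.5, -48, 127, 150, 0.12], [0.5, -48, 127, 185, 0.12], [0.5, -48, 127, 206, 0.12], [0.5, -48, 127, 214, 0.12]]
  ]
}}

```text
time_s: 48.4
eef_pos: [0.5297, 0.2751, 0.0179]
eef_rot: [-0.004, 0.036, 0.999, -0.001]
wrist_force: [-0.6, 0.3, 0.0]
opening: 0.503
grasp_force: 0.0
```

Request:
{"name": "move_arm", "arguments": {
  "series": [
    [[0.5, 0, 0, 0, 0], [0, 0, 0, 0, 0], [0, 0, 0, 0, 0], [0, 0, 0, 0, 0], [0, 0, 0, 0, 0], [0, 0, 0, 0, 0], [0, 0, 0, -5, 0], [0, 0, 0, -15, 0], [0, 0, 0, -30, 0], [0, 0, 0, -50, 0]]
  ]
}}

```text
time_s: 49.23
eef_pos: [0.5317, 0.2748, 0.0721]
eef_rot: [-0.002, 0.037, 0.999, -0.001]
wrist_force: [0.1, -0.4, -3.8]
opening: 0.118
grasp_force: 58.7
```

```bash
python3 - <<'E'
from h import *
o=ctrl.get_obs(); print(o["eef_pos"],o["q"].round(2),o["opening"],o["grasp_force"],o["wrist_force"],o["torque"])
print(tgt(.5925,.0612,.18,.040))
E
```

```text
[0.5316624  0.27484664 0.07211908] [ 0.28  0.42  1.65 -0.    1.07 -1.22] 0.11801249540003363 58.689258098602295 [ 0.12337381 -0.39424824 -3.77802461] [0.01096237 0.03948354 0.01375813]
(array([ -75.9, -208.8, -107.8]), 1.458)
```

Request:
{"name": "move_arm", "arguments": {
  "series": [
    [[0, 0, 0, -30, 0], [0, 0, 0, -65, 0], [0, 0, 0, -100, 0], [0, -12, -35, -110, 0], [0, -24, -70, -110, 0.12], [0, -36, -105, -110, 0.24], [0, -48, -140, -110, 0.36], [0, -60, -170, -110, 0.48], [0, -72, -195, -110, 0.6], [0, -76, -209, -110, 0.72]]
  ]
}}

```text
time_s: 50.07
eef_pos: [0.5946, 0.0578, 0.1834]
eef_rot: [0.0, 0.39, 0.921, -0.001]
wrist_force: [-0.8, 0.6, -3.4]
opening: 0.115
grasp_force: 58.9
```

Request:
{"name": "move_arm", "arguments": {
  "series": [
    [[0, 0, 0, 0, 0.12], [0, 0, 0, 0, 0.24], [0, 0, 0, 0, 0.36], [0, 0, 0, 0, 0.48], [0, 0, 0, 0, 0.6], [0, 0, 0, 0, 0.7], [0, 0, 0, 0, 0.738], [0, 0, 0, 0, 0.738], [0, 0, 0, 0, 0.738], [0, 0, 0, 0, 0.738]]
  ]
}}

```text
time_s: 50.9
eef_pos: [0.5937, 0.0616, 0.1829]
eef_rot: [-0.0, 0.692, 0.721, -0.0]
wrist_force: [0.5, 0.1, -2.4]
opening: 0.113
grasp_force: 58.9
```

```bash
cat > cov.py <<'E'
from h import *
from fit import *
o=ctrl.get_obs(); print(o["time_s"],o["eef_pos"],o["q"].round(2),o["opening"],o["wrist_force"].round(1))
zt=o["eef_pos"][2]-.041+.022+ .0 # plate top approx = handle axis-.030
zt=o["eef_pos"][2]+.019-.030
for n in("side","top"):
    im,d=camera(n);W=world(n,d);P=W.reshape(-1,3)
    rr=outline_of("cover",n)
    if rr:
        q=W[rr[0]["region"]]
        q=q[np.isfinite(q).all(1)]; q0=q[abs(q[:,2]-zt)<.008]; R=cv2.minAreaRect(q0[:,:2].astype(np.float32)*1000); print(n,'cover',round(rr[0]["conf"],2),np.round(R[0]+R[1]+(R[2],),2),'z',np.median(q0[:,2]).round(4),zt.round(4))
        A=np.c_[q0[:,:2],np.ones(len(q0))]; print(' tilt',np.linalg.lstsq(A,q0[:,2],rcond=None)[0][:2].round(3))
        lo=q[q[:,2]<0] if 0 else None
    m=(abs(P[:,2]-zt)<.008)&(abs(P[:,0]-o["eef_pos"][0])<.11)&(abs(P[:,1]-o["eef_pos"][1])<.15); R=cv2.minAreaRect(P[m][:,:2].astype(np.float32)*1000); print(n,' slab',m.sum(),np.round(R[0]+R[1]+(R[2],),2))
    cv2.imwrite(f"pics/cov_{n}_{o['time_s']:.1f}.png",im)
E
python3 cov.py
```

```text
50.9 [0.59369713 0.0615652  0.18293691] [-0.1   0.27  1.6  -0.    1.27 -0.14] 0.11308263606914533 [ 0.5  0.1 -2.4]
side cover 0.96 [592.95  61.49 156.21 250.96   2.71] z 0.168 0.1719
 tilt [-0.003  0.002]
side  slab 3614 [593.    61.47 156.28 250.91   2.67]
top cover 0.71 [590.89  62.4  157.35 244.49   2.81] z 0.1697 0.1719
 tilt [-0.007  0.002]
top  slab 1703 [590.89  62.4  157.35 244.49   2.81]
```

In both cameras the cover is within 1 mm and 0.01 rad of the tank. I lower it.

Request:
{"name": "move_arm", "arguments": {
  "series": [
    [[0, 0, 0.7, 10, 0.008], [0, 0, 0.7, 22, 0.008], [0, 0, 0.7, 34, 0.008], [0, 0, 0.7, 42, 0.008], [0, 0, 0.7, 48, 0.008], [0, 0, 0.7, 52, 0.008], [0, 0, 0.7, 55, 0.008], [0, 0, 0.7, 57, 0.008], [0, 0, 0.7, 58, 0.008], [0, 0, 0.7, 58, 0.008]]
  ]
}}

```text
time_s: 51.93
eef_pos: [0.5949, 0.0618, 0.125]
eef_rot: [0.0, 0.696, 0.718, 0.0]
wrist_force: [0.5, 0.7, -3.1]
opening: 0.12
grasp_force: 58.8
```

Request:
{"name": "move_arm", "arguments": {
  "series": [
    [[0, 0, 0, 1, 0], [0, 0, 0, 2, 0], [0, 0, 0, 3, 0], [0, 0, 0, 4, 0], [0, 0, 0, 5, 0], [0, 0, 0, 6, 0], [0, 0, 0, 7, 0], [0, 0, 0, 7, 0], [0, 0, 0, 7, 0], [0, 0, 0, 7, 0]]
  ]
}}

```text
time_s: 52.77
eef_pos: [0.595, 0.0617, 0.1184]
eef_rot: [0.0, 0.696, 0.718, 0.0]
wrist_force: [-2.3, 0.4, 4.0]
opening: 0.117
grasp_force: 59.6
```

```bash
python3 cov.py
```

```text
52.7667 [0.59499416 0.06174135 0.11838917] [-0.09  0.35  1.64 -0.    1.15 -0.13] 0.11715801056099576 [-2.3  0.4  4. ]
side cover 0.63 [595.06  61.42 157.26 246.06   2.26] z 0.1033 0.1074
 tilt [0.007 0.003]
side  slab 3436 [594.07  44.77 269.59 171.49  88.21]
top cover 0.82 [592.28  62.3  157.18 243.14   2.47] z 0.1053 0.1074
 tilt [0.001 0.003]
top  slab 1496 [593.12  48.09 158.59 273.7    2.31]
```

Request:
{"name": "move_arm", "arguments": {
  "series": [
    [[0, 0, -1, -1, 0], [0, 0, -1, 0, 0], [0, 0, -1, 1, 0], [0, 0, -1, 2, 0], [0, 0, -1, 3, 0], [0, 0, -1, 4, 0], [0, 0, -1, 5, 0], [0, 0, -1, 6, 0], [0, 0, -1, 6, 0], [0, 0, -1, 6, 0]]
  ]
}}

```text
time_s: 53.8
eef_pos: [0.5937, 0.0617, 0.1123]
eef_rot: [0.0, 0.696, 0.718, -0.0]
wrist_force: [-3.9, 0.2, 6.6]
opening: 0.116
grasp_force: 60.0
```

```bash
python3 cov.py
```

```text
53.8 [0.59369582 0.06170888 0.11230629] [-0.09  0.36  1.64 -0.    1.14 -0.13] 0.11625937559298599 [-3.9  0.2  6.6]
side cover 0.86 [595.09  58.7  156.42 243.68   1.87] z 0.0982 0.1013
 tilt [0.055 0.003]
side  slab 2904 [594.62  47.39 172.31 269.35   0.93]
top cover 0.85 [593.48  62.38 155.86 243.9    2.1 ] z 0.0996 0.1013
 tilt [0.046 0.005]
top  slab 1428 [590.42  47.52 162.67 273.69   2.58]
```

Both cameras show the cover tilted by about 0.05, with the near edge down and the far (+x) edge still on its catch. I release and press the far side with shut fingers.

Request:
{"name": "move_arm", "arguments": {
  "series": [
    [[0, 0, 0, -1, 0], [0.35, 0, 0, -1, 0], [0.35, 0, 0, -1, 0], [0.35, 0, 0, -1, 0], [0.35, 0, 0, -15, 0], [0.35, 0, 0, -40, 0], [0, 0, 20, -45, 0], [0, 0, 50, -45, 0], [0, 0, 50, -40, 0], [0, 0, 50, -40, 0]]
  ]
}}

```text
time_s: 54.83
eef_pos: [0.644, 0.0632, 0.1504]
eef_rot: [-0.0, 0.696, 0.718, -0.0]
wrist_force: [0.5, -0.1, -0.5]
opening: 0.001
grasp_force: 0.0
```

```bash
python3 cov.py | head -1; python3 - <<'E'
from h import *
im,d=camera("side"); P=world("side",d).reshape(-1,3)
c,s=np.cos(.04),np.sin(.04); u=P-[.5930,.0612,0];L=np.c_[c*u[:,0]+s*u[:,1],-s*u[:,0]+c*u[:,1],P[:,2]]
for sg in(-1,1):
    m=(abs(L[:,0]*sg-.06)<.016)&(abs(L[:,1])<.11)&(abs(L[:,1])>.03)&(L[:,2]>.07)&(L[:,2]<.115); print(sg,m.sum(),np.median(L[m][:,2]).round(4))
E
```

```text
54.8333 [0.64397119 0.06322716 0.15040699] [-0.09  0.41  1.48 -0.    1.25 -0.12] 0.0005253812425511403 [ 0.5 -0.1 -0.5]
-1 591 0.0926
1 418 0.0955
```

Request:
{"name": "move_arm", "arguments": {
  "series": [
    [[0, 0, 0, 15, 0], [0, 0, 0, 30, 0], [0, 0, 0, 40, 0], [0, 0, 0, 46, 0], [0, 0, 0, 50, 0], [0, 0, 0, 52, 0], [0, 0, 0, 54, 0], [0, 0, 0, 55, 0], [0, 0, 0, 56, 0], [0, 0, 0, 56, 0]]
  ]
}}

```text
time_s: 55.92
eef_pos: [0.6439, 0.0633, 0.0961]
eef_rot: [0.0, 0.696, 0.718, 0.0]
wrist_force: [0.2, -0.0, 0.5]
opening: -0.006
grasp_force: 0.0
```

Request:
{"name": "move_arm", "arguments": {
  "series": [
    [[0, 0, 0, 0.5, 0], [0, 0, 0, 1, 0], [0, 0, 0, 1.5, 0], [0, 0, 0, 2, 0], [0, 0, 0, 2, 0], [0, 0, 0, 2, 0], [0, 0, 0, 2, 0], [0, 0, 0, 2, 0], [0, 0, 0, 2, 0], [0, 0, 0, 2, 0]]
  ]
}}

```text
time_s: 56.75
eef_pos: [0.6438, 0.0633, 0.0941]
eef_rot: [0.0, 0.696, 0.718, 0.0]
wrist_force: [-2.2, 0.5, 5.2]
opening: 0.003
grasp_force: 2.4
```

Request:
{"name": "move_arm", "arguments": {
  "series": [
    [[0, 0, 0, 1, 0], [0, 0, 0, 2, 0], [0, 0, 0, 3, 0], [0, 0, 0, 3, 0], [0, 0, 0, 3, 0], [0, 0, 0, 3, 0], [0, 0, 0, 3, 0], [0, 0, 0, 3, 0], [0, 0, 0, 3, 0], [0, 0, 0, 3, 0]]
  ]
}}

```text
time_s: 57.58
eef_pos: [0.6439, 0.0633, 0.094]
eef_rot: [0.0, 0.696, 0.718, 0.0]
wrist_force: [-9.8, 0.2, 22.2]
opening: 0.003
grasp_force: 11.1
```

Request:
{"name": "move_arm", "arguments": {
  "series": [
    [[0, 0, 0, -10, 0], [0, 0, 0, -40, 0], [0, 0, 0, -80, 0], [0, 0, 0, -120, 0], [0, 0, -35, -140, 0], [0, 0, -75, -140, 0], [0, 0, -115, -140, 0], [0, 0, -155, -140, 0], [0, 0, -195, -140, 0], [0, 0, -200, -140, 0]]
  ]
}}

```text
time_s: 58.42
eef_pos: [0.4373, 0.0578, 0.2287]
eef_rot: [-0.002, 0.695, 0.719, -0.002]
wrist_force: [0.8, 0.2, -0.0]
opening: -0.001
grasp_force: 0.0
```

```bash
cat > fl.py <<'E'
from h import *
a=[]
c,s=np.cos(.04),np.sin(.04)
for n,cx in(("side",.5939),("top",.5914)):
    im,d=camera(n); P=world(n,d).reshape(-1,3); u=P-[cx,.0612,0];L=np.c_[c*u[:,0]+s*u[:,1],-s*u[:,0]+c*u[:,1],P[:,2]]
    for sx in(-1,1):
        for sy in(-1,1):
            m=(abs(L[:,0]*sx-.06)<.015)&(abs(L[:,1]*sy-.08)<.03)&(L[:,2]>.07)&(L[:,2]<.115); print(n,sx,sy,m.sum(),np.median(L[m][:,2]).round(4),end=' | ')
    m=(abs(L[:,0])<.1)&(abs(L[:,1])<.14)&(abs(L[:,2]-.094)<.005);R=cv2.minAreaRect(P[m][:,:2].astype(np.float32)*1000); print(np.round(R[0]+R[1]+(R[2],),1))
    m=(abs(L[:,0])<.02)&(abs(L[:,1])<.05)&(L[:,2]>.11)&(L[:,2]<.14); print('handle',m.sum(),L[m].mean(0).round(4),np.percentile(L[m][:,2],95))
    q=proj(n,[[.593,.061,.094]])[0].astype(int); a.append(cv2.resize(im[q[1]-60:q[1]+60,q[0]-70:q[0]+70],(400,343),interpolation=2))
cv2.imwrite("pics/fl%.1f.png"%ctrl.get_obs()["time_s"],np.hstack(a)); print("%.1f"%ctrl.get_obs()["time_s"])
E
python3 fl.py
```

```text
side -1 -1 221 0.0923 | side -1 1 189 0.0922 | side 1 -1 229 0.0924 | side 1 1 185 0.0925 | [593.9  56.8 169.6 261.9   4.5]
handle 151 [-0.0031 -0.0068  0.1255] 0.1300556090884873
top -1 -1 135 0.0945 | top -1 1 0 nan | top 1 -1 191 0.0944 | top 1 1 193 0.0941 | [5.937e+02 5.300e+01 1.618e+02 2.683e+02 4.000e-01]
handle 90 [-0.0021 -0.0126  0.1289] 0.134041303408527
58.5
  return _methods._mean(a, axis=axis, dtype=dtype,
  ret = ret.dtype.type(ret / rcount)
```

View pics/fl58.5.png

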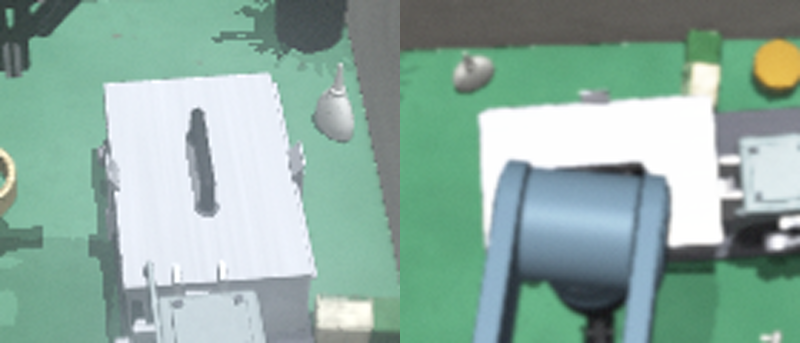

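```bash
python3 tab.py; python3 - <<'E'
from h import *
for n in("side","top"):
    im,d=camera(n); W=world(n,d); W0=world(n,np.load(f"{n}0.npz")["d"])
    for k in("bar","pot","oiler"):
        r=outline_of(k,n)
        if r: print(n,k,round(r[0]["conf"],2),np.round(r[0]["bbox"]))
E
```

```text
58.5167 [0.44264974 0.05709452 0.23081295] [-0.2  0.5 -0.8]
side tab 58 med L [-0.0732 -0.2223  0.1654] lo [-0.081 -0.225  0.152] hi [-0.065 -0.218  0.172]
side grip 1 med L [-0.1195 -0.2594  0.1355] lo [-0.12  -0.259  0.135] hi [-0.12  -0.259  0.135]
top tab 26 med L [-0.0742 -0.2195  0.1687] lo [-0.084 -0.233  0.151] hi [-0.065 -0.179  0.176]
top grip 105 med L [-0.1204 -0.2466  0.1443] lo [-0.143 -0.255  0.136] hi [-0.098 -0.24   0.149]
side bar 0.97 [343. 255.  36.  19.]
side pot 0.68 [347. 285.  22.  26.]
side oiler 0.8 [332. 182.  15.  31.]
top bar 0.67 [296. 166.  14.  29.]
top pot 0.74 [324. 164.  14.  16.]
```

The cover lies flat on the tank with a catch at each long side, at (110, 165) and (297, 158). The pawl is on, the lever is over, the bystanders have not moved, and the arm is clear. I hand the job in.

```bash
python3 -c "
from bench import order; print(order.hand_in())"
```

```text
the job is handed in; nothing more can be done
None
```

The job is handed in at about 58 s of robot time: all four pins are in clips, the rack is down with the pawl back on, and the cover measured flat on the rim. The first attempt to flick the pawl back on jammed (about 32 N up at the wrist) and was redone, and no result came back from the hand-in.

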